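# Fit the cover plate and hold the sprung bayonet cap home

## Task

Put the aluminium cover plate over the two pins of the test jig so that it lies flush on the jig, then take the bayonet cap (the one with the bar grip), push it through the plate into the jig's sprung socket until its collar lies on the plate, and turn it a quarter turn clockwise, seen from above, against the spring. The socket springs back if let go, so finish while still gripping the cap, holding it pressed home and turned while the reading is taken. Leave the round-headed plug in its holder and do not push the other things on the bench about.

Things in the scene. Friction and masses are not known exactly. Their poses are not given: they have to be found in the camera images.
- jig: the test jig, a grey plastic block fixed to the bench, 140 (its x) x 52 (its y) x 55 mm high; origin at the centre of its underside, z up. Two steel pins, 8 mm diameter, 20 mm tall above its top with tapered tips, stand on the top at x = +52 and x = -52 mm of its own frame. The socket is in the middle of the top
- jig_mouth (a point): the middle of the socket's mouth, on the jig's top face, 55 mm above the bench; axes as the jig's. The mouth is a round hole of about 23 mm diameter with an entry slot, 10 mm wide, straight across it along the jig's x axis (the line of the pins). The ledge around it is 8 mm thick; the cap's lugs pass it through the slot and then turn beneath it
- cover_mid (a point): centre (half-way up its thickness) of the loose cover plate, aluminium, 140 (its x) x 60 (its y) x 10 mm, 0.2 kg. It has a 38 mm round opening in the middle and two 11 mm holes at x = +52 and -52 mm for the pins; alike either way round. It starts lying flat on the riser, and can be gripped across its 60 mm width
- riser: wooden block fixed to the bench, 110 (its x) x 40 (its y) x 35 mm high, that carries the cover plate at the start; origin at the centre of its underside. The plate overhangs it on both long sides
- cap_grip (a point): grip point of the loose bayonet cap (0.14 kg, 70 mm tall, z up, alike after a half turn): on the axis of its black upright bar grip, 40 (cap's x) x 20 (cap's y) x 36 mm high, which stands on a 46 mm collar 6 mm thick. The point is 57 mm above the cap's foot, 29 above the collar's underside, 13 below the bar's top. Starts standing in the holder, collar on its top
- cap_collar (a point): middle of the underside of the cap's collar. Below it a steel stem, 20 mm diameter, 28 mm long, with two lugs at its very foot (7 wide, 6 high, reaching 15.5 mm from the axis), along the cap's x, in line with the bar. With the cap fully home this point is level with the plate's top, 10 mm above the jig's top face
- plug_collar (a point): the middle of the underside of the collar of the plain plug, which is like the cap but has no lugs and a low round head (28 mm diameter, 24 mm high) in place of the bar. It stays in the holder
- holder: wooden holder block fixed to the bench, 170 (its x) x 60 x 40 mm high, with two 38 mm holes at x = +42.5 and -42.5 mm; the cap stands in one and the plug in the other; origin at the centre of its underside
- plunger (a joint): how far the spring plunger in the socket is pushed down, m: 0 at rest (then the cap's foot meets it 8 mm below the jig's top face), 0.010 with the cap's collar on the plate. It pushes back with 3 N at the start and 8 N at 0.010. Let go when turned, the cap rises 4 mm until its lugs meet the ledge
- ring (a joint): turn of the spring ring in the socket, rad, clockwise from above: 0 at rest, stop at 1.45. The cap's lugs begin to push it after about 0.15 rad of turn, so a quarter turn of the cap brings it to about 1.42. It pushes back with 0.03 N m at first and 0.12 N m at the stop, and turns the cap part of the way back if let go
- breadboard: bystander: white breadboard on a blue base, 75 x 170 x 21 mm, loose; origin under its centre
- mouse: bystander: black computer mouse, 100 x 58 x 26 mm, loose; origin under its centre
- clip_a: bystander: red test clip, about 110 mm long, 14 mm high, loose; origin under its handle
- clip_b: bystander: black test clip, about 110 mm long, 14 mm high, loose; origin under its handle
- driver: bystander: screwdriver, 160 mm long, lying loose
- tray: bystander: grey divided parts tray, 90 x 120 x 30 mm, loose; origin under its centre
There are look-alikes about, which are no part of the job. Of the things shaped like the part that bears cover_mid, the aluminium one is meant.

How it is judged:
On the way, in this order (a step that is already met when the one before it is completed fails the run):
1. the cover plate lies flush on the jig, over both pins (z of cover_mid in the frame of jig_mouth below 0.0065 m and horizontal distance between cover_mid and jig_mouth below 0.004 m and angle between the x axis of cover_mid and the x axis of jig_mouth, either way round below 0.08 rad and angle between cover_mid's own z axis and vertical below 0.04 rad), for 0.2 s.
2. the cap is pushed in along the entry slot, its lugs below the ledge, not yet turned (value of joint plunger above 0.006 m and horizontal distance between cap_collar and jig_mouth below 0.004 m and angle between the x axis of cap_grip and the x axis of jig_mouth, either way round below 0.35 rad and value of joint ring below 0.3 rad).
3. the cap is home and turned a quarter turn clockwise (value of joint ring above 1.2 rad and z of cap_collar in the frame of jig_mouth below 0.0125 m), for 0.2 s.
At the end, for the whole second after the job is handed in: plate flush on the jig over both pins (1.5 mm); cap in the socket, collar within 2.5 mm of the plate, plunger down over 7.2 mm, ring past 1.2 rad, cap within 0.3 rad of a quarter turn, upright within 0.1 rad and still gripped (over 1 N) through the last second; plug in its holder (all of step 1 and all of step 3 and value of joint plunger above 0.0072 m and horizontal distance between cap_collar and jig_mouth below 0.004 m and angle between the x axis of cap_grip and the y axis of jig_mouth, either way round below 0.3 rad and angle between cap_grip's own z axis and vertical below 0.1 rad and contact force between the fingers and cap above 1 N and horizontal distance between plug_collar and holder below 0.06 m and height (world z) of plug_collar below 0.045 m); the arm keeps its last pose, push and grip.
It fails at once if the plain plug is taken out of the holder (height (world z) of plug_collar above 0.06 m).
It fails at once if a bystander is pushed more than 40 mm (distance of any of breadboard, mouse, clip_a, clip_b, driver, tray from where it was at the start of the episode above 0.04 m).
It also fails if it takes over 64 s, if anything falls off the work surface, if the arm or the gripper's body presses on something with over 40 N, if the wrist force passes 120 N, or if a joint passes its speed limit or range.

## Robot

A 7-joint arm with a two-finger parallel gripper is mounted at the origin on the work surface. World frame = base frame: x ahead of the robot, y to its left, z up, the work surface at z = 0. Lengths are in m, angles in rad, forces in N, time in s.
With the tool pointing down it reaches from about 0.4 to 0.75 m from the base axis. Payload 19.5 kg.
Tool frame: the origin (TCP) lies midway between the tips of the shut fingers; the grasp point (between the pads) lies behind it (env.tcp_to_grasp is the z of the grasp point in the tool frame, in m); z points along the fingers, y is the direction in which the jaws open and shut (so a half turn about z gives the same grasp; the last joint's range is limited). The gripper opens to 85 mm and grips with 20 to 120 N. Pads are 22 mm wide; open, the fingers measure 114 mm over their backs; the gripper's body (76 mm by 85 mm) begins 54 mm behind the grasp point. The pads swing forward as they close: fully open they stand 13 mm farther back than shut.
Start: joints at [-1.145, 0.707, -0.028, 1.485, 0.022, 0.951, -0.075], TCP at [0.259, 0.513, 0.231] pointing down, gripper open.
Joint ranges: [-2.71, 2.71], [-0.32, 2.16], [-1.57, 1.52], [0, 2.45], [-1.46, 4.6], [0, 2.02], [-2.83, 2.83]. Speed limits (rad/s): [1.89, 1.89, 2.57, 2.57, 3.01, 3.01, 3.01].

## Interface

Orientations are given as a unit quaternion [x, y, z, w].
In Python, from station import env, vision, sign_off gives the robot as it stands.
- The arm moves only by the tool apply_moves, never from a script. Its argument "series" is a list of rows, each an object of numbers: "fingers": the closure, from -1 (fully open) to 1 (shut); "tx", "ty", "tz": the shift along the tool's x, y, z each as a share of 0.5 m, from -1 to 1; "yaw": the turn about the tool's z as a share of 90 degrees, from -1 to 1. In form: [{"fingers": .., "tx": .., "ty": .., "tz": .., "yaw": ..}, ...]. A call has exactly 10 rows; each row shifts and turns the commanded pose from where the row before left it, along the tool's axes as they then stand; what a row does not reach is not made up. A row lasts 1/12 s, in which the tool goes at most 41.7 mm and 7.16 degrees, less where a joint would pass 70% of its speed; a pose out of reach is approached as far as the arm can. A call with a number of a shift or a turn outside -1 to 1 is refused whole. A call with a gripper value outside its range is refused whole. The fingers move at their own pace and stop on an object; the grip force is fixed at half the most. Time passes only in rows, so rows that do not move let the fingers close, or fill a call up. It gives the time, the measured TCP pose, the force and the opening at its end, in the units of the state.
- env.observe(): the state, without advancing time (a new reading comes with each control period).
- vision.camera(name): name is "side" or "top"; returns a dict with "img" (384x512x3 uint8, red, green, blue), "z_map" (384x512 float32, m along the optical axis (not along the pixel's ray), 0 where there is no reading), "intrinsics" (3x3 intrinsics, pixels), "k1" (the pictures are not rectified: a ray, as slopes to the right and down, at radius r is drawn at 1 + k1 r^2 times it, then the intrinsics apply), "extrinsics" (4x4, takes a point from camera to world coordinates). Camera axes: x right, y up, looking along -z (the intrinsics and any distortion apply to the point x, -y, -z); pixel columns grow to the right and rows downward; lengths in m; the calibration is good to about 2 mm. A picture is of the moment at which its call begins.
- sign_off(): hands the job in, once; it reports no verdict.
The state is a dict: "t": time; "joint_pos": joint angles; "joint_vel": joint speeds; "joint_torque": joint torques, N m; "tcp_pos": TCP position; "eef_rot": TCP orientation; "ft_force": force on the tool from outside, world axes, zero at the start; "torque": the same for the moment, N m; "finger_gap": finger opening in m.
Only numpy, scipy, OpenCV 4.12 (cv2) and the standard library are available. Lean on these libraries where they do the work, as an engineer would, in place of code of your own. Each camera call takes 0.05 s, during which the arm holds its last target.

## Working session

There is one attempt and no reset: what is moved stays moved. The work goes in short steps, Python scripts to look and compute and a tool call to move; the robot and the scene stay as the last step left them, time stands still between calls to the robot, and variables do not carry over. Pictures are saved under pics/ and viewed, and the job is handed in when it is done.

Besides the shell and the picture viewer there is one more tool, called after ">>>" in YAML: its name, and indented under it one key for each argument. apply_moves: Moves the arm, as the interface text tells. Shift numbers are shares of 0.5 m and turn numbers shares of 90 degrees, none past 1 either way. Its arguments: {"type":"object","properties":{"series":{"type":"array"}},"required":["series"]}

```bash
ls; mkdir -p pics; cat > h.py <<'E'
import numpy as np, cv2
from station import env, vision, sign_off
def grab(n,name):
    c=vision.camera(n); cv2.imwrite(f'pics/{name}.png',c['img'][:,:,::-1]); np.savez(f'pics/{name}.npz',**c); return c
def world(c):
    K=c['intrinsics'];H,W=c['z_map'].shape
    u,v=np.meshgrid(np.arange(W),np.arange(H))
    D=np.array([float(c['k1']),0,0,0,0])
    p=cv2.undistortPoints(np.stack([u.ravel(),v.ravel()],1).astype(np.float64)[:,None],K,D)[:,0]
    z=c['z_map'].ravel()
    P=np.stack([p[:,0]*z,-p[:,1]*z,-z,np.ones_like(z)])
    return (c['extrinsics']@P)[:3].T.reshape(H,W,3)
def st():
    s=env.observe(); print({k:np.round(v,4).tolist() for k,v in s.items() if k not in('joint_vel','joint_torque')}); return s
E
python3 - <<'E'
from h import *
st(); print(env.tcp_to_grasp)
for n in('top','side'):
    c=grab(n,n+'0'); print(c['k1'],c['intrinsics'].tolist(),np.round(c['extrinsics'],3).tolist())
    cv2.imwrite(f'pics/{n}0b.png',cv2.resize(c['img'][:,:,::-1],(800,600),interpolation=cv2.INTER_CUBIC))
E
```

```text
pics
{'t': 0.0, 'joint_pos': [-1.1447, 0.7071, -0.0276, 1.485, 0.022, 0.9509, -0.0755], 'tcp_pos': [0.2592, 0.513, 0.2308], 'eef_rot': [0.2318, 0.9728, -0.0006, -0.0001], 'ft_force': [-0.0257, -0.2671, -0.1632], 'torque': [-0.0067, 0.0219, -0.0191], 'finger_gap': 0.0853}
-0.0187
-0.013112520223026941 [[375.2019744131055, 0.0, 254.93599416838], [0.0, 375.2019744131055, 190.73974869745314], [0.0, 0.0, 1.0]] [[-0.018, 0.991, -0.131, 0.381], [-1.0, -0.015, 0.02, -0.049], [0.018, 0.131, 0.991, 1.181], [0.0, 0.0, 0.0, 1.0]]
-0.05013382785337774 [[355.9969623722073, 0.0, 256.6944398893875], [0.0, 355.9969623722073, 189.50156128119048], [0.0, 0.0, 1.0]] [[0.974, 0.109, -0.198, 0.384], [-0.226, 0.521, -0.823, -0.771], [0.014, 0.846, 0.532, 0.531], [0.0, 0.0, 0.0, 1.0]]
```

View pics/top0b.png

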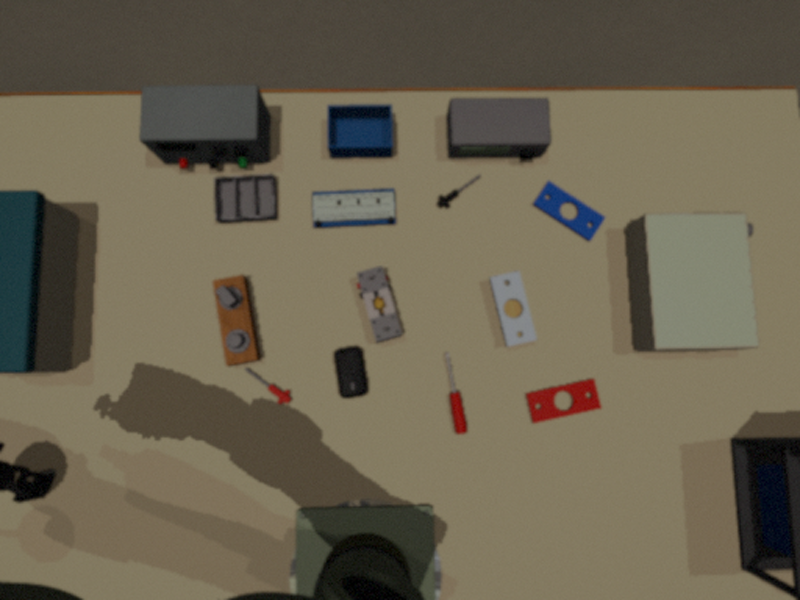

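View pics/side0b.png

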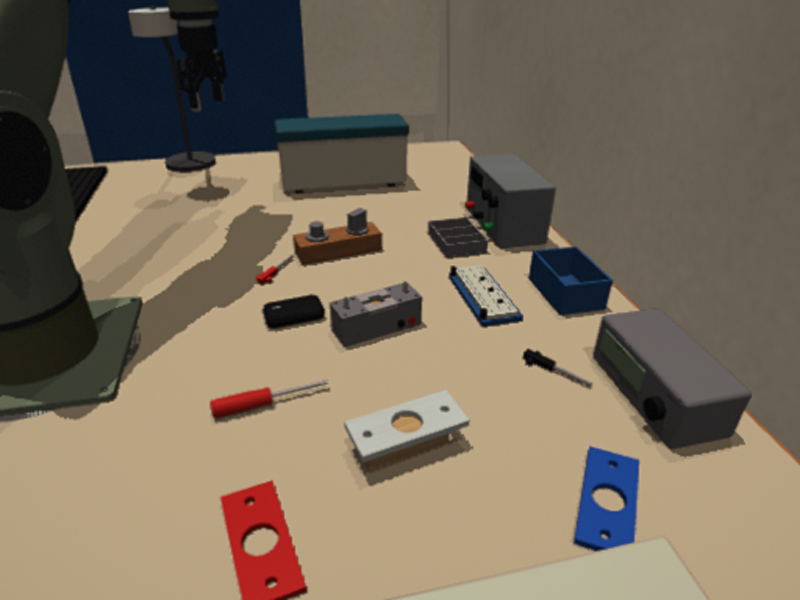

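Top view (800x600): plates are red at (563,400), blue at (568,210), and bare/silver on the riser at (514,308). The silver one fits, being aluminium and on the riser. In the holder (237,320), the bar grip is at (229,295) and the round head at (235,340). The jig is at (380,304). Next I'll confirm these in crops and measure.

```bash
cat >> h.py <<'E'
def rect(P,m):
    # min-area rect of xy points in mask
    r=cv2.minAreaRect((P[m][:,:2]*1000).astype(np.float32)); return r
E
python3 - <<'E'
from h import *
c={k:v for k,v in np.load('pics/top0.npz').items()}; s={k:v for k,v in np.load('pics/side0.npz').items()}
P=world(c);Q=world(s);np.save('pics/P0.npy',P)
# crops
def crop(im,x0,y0,x1,y1,w): return cv2.resize(im[y0:y1,x0:x1,::-1],(w,int(w*(y1-y0)/(x1-x0))),interpolation=cv2.INTER_CUBIC)
a=crop(c['img'],130,165,350,245,800)
b=crop(s['img'],170,120,310,310,400)[:, :]
cv2.imwrite('pics/crA.png',np.clip(a*1.5,0,255)); cv2.imwrite('pics/crB.png',np.clip(b*1.5,0,255))
# table height
for (u,v) in [(280,230),(180,160),(430,320/2)]: print(P[int(v),int(u)])
def region(P,x,y,r,z0,z1,ex=None):
    return (np.hypot(P[...,0]-x,P[...,1]-y)<r)&(P[...,2]>z0)&(P[...,2]<z1)
for name,(u,v),z0,z1 in [('plate',(329,190),.038,.055),('jig',(250,210),.048,.065),('holder',(151,214),.034,.044),('bar',(146,189),.062,.09),('plug',(150,218),.055,.08)]:
    p=P[v,u]; print(name,p)
    for nm,X in(('top',P),('side',Q)):
        m=region(X,p[0],p[1],.11,z0,z1); 
        print(nm,m.sum(),np.median(X[m],0) if m.sum() else '', rect(X,m) if m.sum()>3 else '')
E
```

```text
[ 0.41196656 -0.14891982  0.00480283]
[6.40429477e-01 1.65182129e-01 3.70147869e-05]
[ 0.60625844 -0.5877894   0.11022166]
plate [ 0.52940709 -0.297719    0.05206559]
top 800 [ 0.50954013 -0.29395801  0.04530176] ((509.9884338378906, -294.3131408691406), (140.23728942871094, 61.26083755493164), 11.743927001953125)
side 1685 [ 0.50123801 -0.30120916  0.04432857] ((507.5807800292969, -296.7255859375), (141.13711547851562, 63.879947662353516), 11.355623245239258)
jig [ 0.47236956 -0.05596462  0.05108094]
top 621 [ 0.50916121 -0.03488131  0.05562109] ((514.84326171875, -33.610687255859375), (124.50881958007812, 51.959625244140625), 14.97942066192627)
side 675 [ 0.51088824 -0.04312695  0.05455049] ((514.1502685546875, -35.699432373046875), (128.8186798095703, 55.729644775390625), 14.668340682983398)
holder [0.46349586 0.2356678  0.073262  ]
top 651 [0.48780793 0.24154278 0.04055752] ((491.4555969238281, 246.23593139648438), (160.6708984375, 61.828895568847656), 9.946892738342285)
side 369 [0.48771732 0.23074614 0.03988525] ((489.7725830078125, 246.8603057861328), (163.29042053222656, 68.76057434082031), 10.3904447555542)
bar [0.53611171 0.24816056 0.08673674]
top 183 [0.52541111 0.24625973 0.07908468] ((500.4254455566406, 245.41770935058594), (117.73719024658203, 33.84068298339844), 12.761772155761719)
side 151 [0.52654616 0.24452736 0.07086517] ((498.3748474121094, 245.24171447753906), (120.22757720947266, 33.35137176513672), 14.68174934387207)
plug [0.4519315  0.23902698 0.07079768]
top 112 [0.45807131 0.23974313 0.07038788] ((499.97503662109375, 244.3932647705078), (118.34748840332031, 26.817590713500977), 7.2135009765625)
side 162 [0.52155702 0.24150739 0.06745634] ((498.4620666503906, 241.03614807128906), (119.69503021240234, 26.54831314086914), 6.881556987762451)[ WARN:0@1.633] global loadsave.cpp:1063 imwrite_ Unsupported depth image for selected encoder is fallbacked to CV_8U.
```

```bash
python3 - <<'E'
import cv2,numpy as np
a=cv2.imread('pics/crA.png');b=cv2.imread('pics/crB.png');print(a.shape,b.shape)
b=cv2.resize(b,(300,407));o=np.zeros((600,800,3),np.uint8);o[:a.shape[0]]=a
o2=cv2.imread('pics/side0.png')[120:310,170:310];cv2.imwrite('pics/crC.png',cv2.resize(np.clip(o2*1.5,0,255).astype(np.uint8),None,fx=3.1,fy=3.1,interpolation=2))
cv2.imwrite('pics/crD.png',o)
E
```

```text
(290, 800, 3) (542, 400, 3)
```

View pics/crA.png

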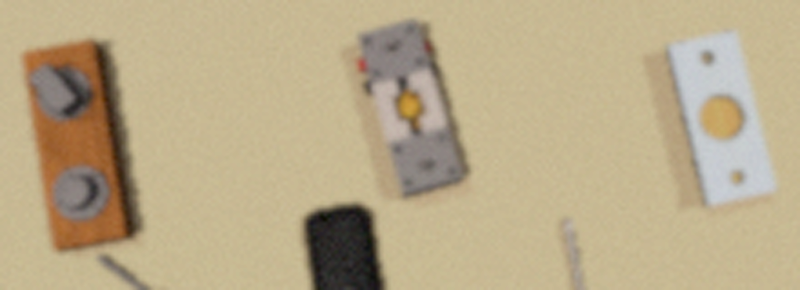

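View pics/crC.png

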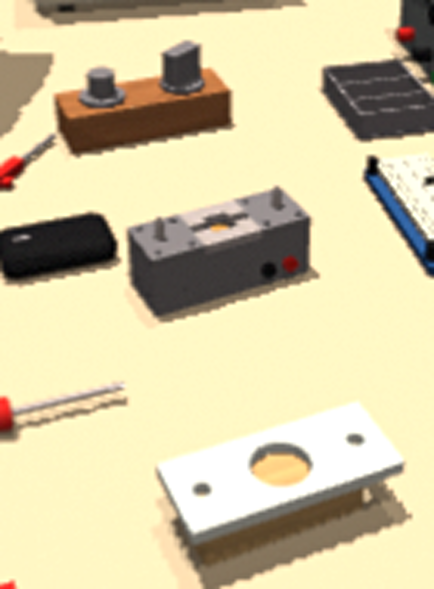

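Crops confirm it: silver plate with three openings on the riser, crop (720,118). The bar-grip cap is the upper one in the holder at (62,92), the round-headed plug the lower one at (80,192). Next, fine measurement with rectified views at the known heights.

```bash
cat >> h.py <<'E'
def proj(c,X):
    X=np.atleast_2d(X).astype(float); E=np.linalg.inv(c['extrinsics']); p=X@E[:3,:3].T+E[:3,3]
    p=p*[1,-1,-1]
    uv,_=cv2.projectPoints(p[:,None],np.zeros(3),np.zeros(3),c['intrinsics'],np.array([float(c['k1']),0,0,0,0])); return uv[:,0]
def ortho(c,cx,cy,z,half=.09,res=.0005):
    n=int(2*half/res); i,j=np.meshgrid(np.arange(n),np.arange(n))
    # up = +x, left=+y
    x=cx+half-j*res; y=cy+half-i*res
    uv=proj(c,np.stack([x.ravel(),y.ravel(),np.full(x.size,z)],1)).reshape(n,n,2).astype(np.float32)
    return cv2.remap(c['img'],uv[...,0],uv[...,1],cv2.INTER_CUBIC)[:,:,::-1]
def load(n): return {k:v for k,v in np.load(f'pics/{n}.npz').items()}
E
python3 - <<'E'
from h import *
for n in('top','side'):
    c=load(n+'0')
    ims=[ortho(c,.51,-.295,.045),ortho(c,.515,-.034,.055),]
    im=np.hstack([cv2.resize(np.clip(i*1.4,0,255).astype(np.uint8),(400,400)) for i in ims])
    for k in range(0,800,40): cv2.line(im,(k,0),(k,4),(0,0,255),1)
    im2=np.hstack([cv2.resize(np.clip(ortho(c,.492,.246,z)*1.4,0,255).astype(np.uint8),(400,400)) for z in(.046,.082)])
    cv2.imwrite(f'pics/o_{n}.png',im);cv2.imwrite(f'pics/o2_{n}.png',im2)
E
python3 -c "
import cv2,numpy as np
for n in ('o','o2'):
  cv2.imwrite('pics/'+n+'_all.png',cv2.resize(np.vstack([cv2.imread('pics/'+n+'_top.png'),cv2.imread('pics/'+n+'_side.png')]),(600,600)))
"
```

```text
(no output)
```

View pics/o_all.png

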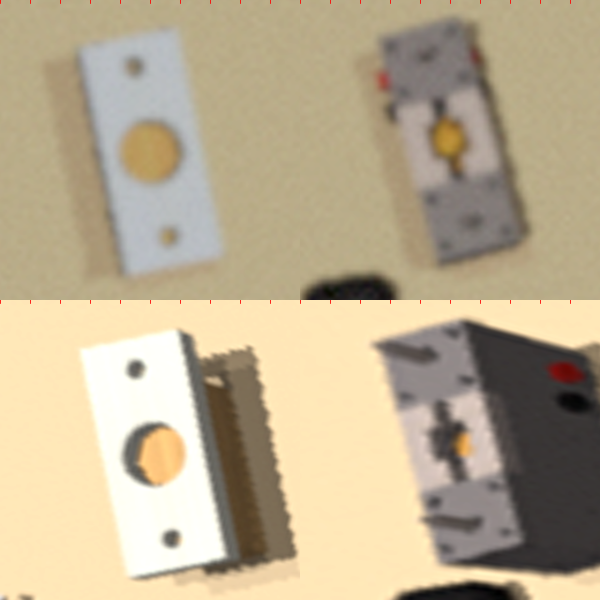

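View pics/o2_all.png

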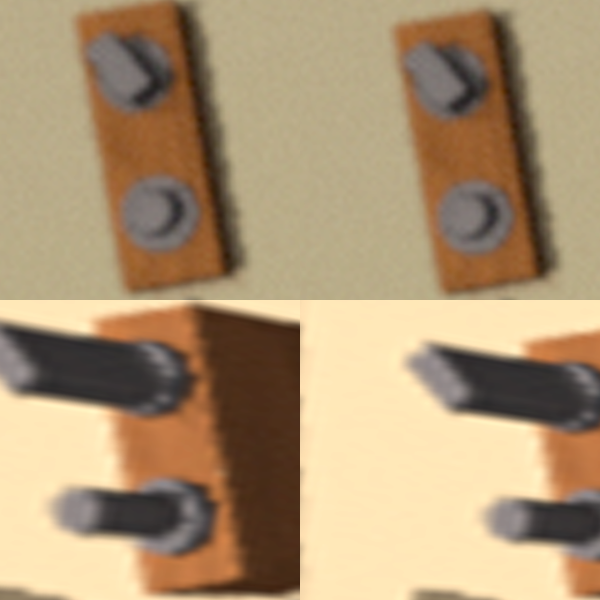

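```bash
cat >> h.py <<'E'
def o2w(px,cx,cy,half=.09,res=.0005):
    return cx+half-px[1]*res, cy+half-px[0]*res
def rectfit(mask,cx,cy):
    mask=cv2.morphologyEx(mask.astype(np.uint8),cv2.MORPH_OPEN,np.ones((7,7)))
    cs,_=cv2.findContours(mask,cv2.RETR_EXTERNAL,cv2.CHAIN_APPROX_NONE)
    k=max(cs,key=cv2.contourArea); h=cv2.convexHull(k); r=cv2.minAreaRect(h)
    b=cv2.boxPoints(r); e=[b[1]-b[0],b[2]-b[1]]; L=max(e,key=np.linalg.norm)
    ang=np.degrees(np.arctan2(-L[0],-L[1])); ang=(ang+90)%180-90
    return np.round(o2w(r[0],cx,cy),4), np.round(np.array(r[1])*.5,1), round(ang,2)
E
python3 - <<'E'
from h import *
for n in('top','side'):
    c=load(n+'0')
    o=ortho(c,.51,-.295,.045); hsv=cv2.cvtColor(o,cv2.COLOR_BGR2HSV).astype(int)
    print(n,'plate med',np.median(o[20:60,130:150].reshape(-1,3),0), hsv[60,150],hsv[10,10])
    v=o.min(2).astype(int); b=v if n=='top' else v
    bg=np.median(o[:40,:40].reshape(-1,3),0)
    m=(o[...,0].astype(int)>(bg[0]+ o[40:60,80:90].reshape(-1,3).mean(0)[0])/2)
    m=(o[...,0].astype(int)>(bg[0]+np.percentile(o[...,0],97))/2)
    print('plate',rectfit(m,.51,-.295))
    # hole circles
    g=cv2.GaussianBlur(o[...,0],(5,5),0)
    cs,_=cv2.findContours((~m).astype(np.uint8),cv2.RETR_LIST,cv2.CHAIN_APPROX_NONE)
    for k in cs:
        a=cv2.contourArea(k)
        if 150<a<8000:
            (q,r)=cv2.minEnclosingCircle(k); M=cv2.moments(k); print(' hole',a*.25,np.round(o2w((M['m10']/M['m00'],M['m01']/M['m00']),.51,-.295),4),r*.5)
    o=ortho(c,.515,-.034,.055).astype(int)
    sat=o[...,2]-o[...,0]
    bgs=np.median(sat[:30,-30:]); 
    m=(sat<bgs*.5)&(o.max(2)>(60 if n=='top' else 70))
    cv2.imwrite(f'pics/jm_{n}.png',m*255)
    print('jig',bgs,rectfit(m,.515,-.034))
E
```

```text
top plate med [101. 125. 133.] [ 96   9 136] [ 21  67 133]
plate (array([ 0.5096, -0.2963]), array([140.8,  59.6]), np.float32(11.79))
 hole 127.375 [ 0.4583 -0.3062] 6.816571235656738
 hole 1293.75 [ 0.5091 -0.2957] 20.852527618408203
 hole 128.375 [ 0.56   -0.2854] 6.919447898864746
jig 35.0 (array([ 0.5205, -0.0334]), array([141.1,  59.2]), np.float32(15.26))
side plate med [132. 166. 188.] [ 30  15 189] [ 18  76 187]
plate (array([ 0.5083, -0.2959]), array([140.1,  59.8]), np.float32(11.68))
 hole 129.125 [ 0.4569 -0.3078] 6.820382118225098
 hole 1250.375 [ 0.5077 -0.297 ] 20.544754028320312
 hole 128.25 [ 0.5587 -0.2862] 6.811634540557861
jig 56.0 (array([ 0.5193, -0.0352]), array([141.6,  56.3]), np.float32(15.33))[ WARN:0@2.603] global loadsave.cpp:1063 imwrite_ Unsupported depth image for selected encoder is fallbacked to CV_8U.
```

```bash
cat >> h.py <<'E'
from scipy.ndimage import map_coordinates
from scipy.optimize import differential_evolution
def edgefit(c,cx,cy,z,L,W,ang0,circle=False,rng=.008,arng=6,half=.09,sides=(1,1,1,1)):
    o=ortho(c,cx,cy,z,half).astype(np.float32); o=cv2.GaussianBlur(o,(0,0),2)
    gx=cv2.Sobel(o,cv2.CV_32F,1,0,ksize=3);gy=cv2.Sobel(o,cv2.CV_32F,0,1,ksize=3)
    def pts(p):
        if circle:
            t=np.linspace(0,2*np.pi,120); X=np.stack([np.cos(t),np.sin(t)],1); return X*L/2,X
        s=np.linspace(-.47,.47,60); 
        a=[]
        for k,(P,N) in enumerate(((np.stack([s*L,0*s+W/2],1),(0,1)),(np.stack([s*L,0*s-W/2],1),(0,-1)),(np.stack([0*s+L/2,s*W],1),(1,0)),(np.stack([0*s-L/2,s*W],1),(-1,0)))):
            if sides[k]: a.append((P,np.tile(N,(60,1))))
        X=np.vstack([i[0] for i in a]);N=np.vstack([i[1] for i in a]).astype(float)
        R=np.array([[np.cos(p[2]),-np.sin(p[2])],[np.sin(p[2]),np.cos(p[2])]])
        return X@R.T,N@R.T
    def f(p):
        X,N=pts(p); x=X[:,0]+p[0];y=X[:,1]+p[1]
        j=(cx+half-x)/.0005;i=(cy+half-y)/.0005
        g=0
        for k in range(3):
            g=g+np.abs(map_coordinates(gx[...,k],[j,i],order=1)*-N[:,1]+map_coordinates(gy[...,k],[j,i],order=1)*-N[:,0])
        return -np.mean(np.sqrt(g))
    a0=np.radians(ang0);ar=np.radians(arng)
    r=differential_evolution(f,[(cx-rng,cx+rng),(cy-rng,cy+rng),(a0-ar,a0+ar+1e-9)],seed=0,maxiter=80,popsize=20,tol=1e-8)
    return np.round([r.x[0],r.x[1]],4),round(np.degrees(r.x[2]),2),round(-r.fun,2)
E
python3 - <<'E'
from h import *
for n in('top','side'):
    c=load(n+'0'); print(n)
    print('plate',edgefit(c,.509,-.296,.045,.140,.060,11.7))
    print('jig',edgefit(c,.518,-.035,.055,.140,.052,15))
    print('mouth', edgefit(c,.518,-.035,.055,.023,0,0,circle=True))
    print('holder',edgefit(c,.493,.246,.040,.170,.060,10,half=.12))
    print('cap collar',edgefit(c,.533,.25,.046,.046,0,0,circle=True))
    print('bar',edgefit(c,.533,.25,.082,.040,.020,45,arng=30,rng=.012))
    print('plug collar',edgefit(c,.451,.238,.046,.046,0,0,circle=True))
E
```

```text
top
plate (array([ 0.5091, -0.2962]), np.float64(11.58), np.float64(6.5))
jig (array([ 0.5188, -0.0338]), np.float64(15.22), np.float64(7.11))
mouth (array([ 0.5243, -0.0316]), np.float64(3.86), np.float64(8.02))
holder (array([0.4939, 0.2478]), np.float64(10.16), np.float64(8.66))
cap collar (array([0.5376, 0.2554]), np.float64(-1.98), np.float64(5.93))
bar (array([0.5379, 0.2561]), np.float64(41.47), np.float64(7.48))
plug collar (array([0.4541, 0.2404]), np.float64(-0.33), np.float64(6.91))
side
plate (array([ 0.5081, -0.2968]), np.float64(11.78), np.float64(12.66))
jig (array([ 0.5199, -0.0341]), np.float64(15.28), np.float64(11.46))
mouth (array([ 0.5216, -0.0318]), np.float64(-2.58), np.float64(10.2))
holder (array([0.4939, 0.2471]), np.float64(10.14), np.float64(8.98))
cap collar (array([0.5348, 0.2436]), np.float64(0.51), np.float64(6.79))
bar (array([0.536 , 0.2525]), np.float64(38.62), np.float64(8.91))
plug collar (array([0.4526, 0.2395]), np.float64(0.88), np.float64(7.37))
```

Both cameras agree within about 2 mm: plate (0.509,-0.2965) at 11.7°, jig (0.519,-0.034) at 15.25°, cap bar (0.537,0.2545) at ~40°. First I turn by -38.5°, then start moving across.

```bash
cat >> h.py <<'E'
from scipy.spatial.transform import Rotation as Ro
def plan(x=None,y=None,z=None,ang=None):
    s=st(); R=Ro.from_quat(s['eef_rot']).as_matrix(); p=np.array(s['tcp_pos'])
    a=np.degrees(np.arctan2(R[1,1],R[0,1])); print('tooly ang',round(a,2),'tilt',np.round(R[:,2],4),'r',np.round(s['joint_pos'],2)[-1])
    d=np.array([0 if t is None else t-p[i] for i,t in enumerate((x,y,z))])
    dy=0
    if ang is not None: dy=-((ang-a+180)%360-180)
    R2=R@Ro.from_euler('z',dy,degrees=True).as_matrix()
    sh=R2.T@d/.5
    print('yaw share',round(dy/90,4),'shares after yaw tx,ty,tz',np.round(sh,4),'rows>=',round(max(np.linalg.norm(d)/.0417,abs(dy)/7.16),1))
E
python3 -c "
from h import *
plan(.5087,-.2965,.15,101.7)"
```

```text
{'t': 0.1, 'joint_pos': [-1.1447, 0.707, -0.0276, 1.4849, 0.022, 0.9509, -0.0755], 'tcp_pos': [0.2592, 0.513, 0.2309], 'eef_rot': [0.2317, 0.9728, -0.0005, -0.0001], 'ft_force': [-0.4768, -0.481, 0.8637], 'torque': [-0.053, 0.0629, -0.0101], 'finger_gap': 0.0851}
tooly ang 63.2 tilt [-4.e-04 -9.e-04 -1.e+00] r -0.08
yaw share -0.4278 shares after yaw tx,ty,tz [-0.1605 -1.6865  0.163 ] rows>= 20.4
```

>>> apply_moves:
  series:
    - {"fingers": -1,"tx": 0,"ty": 0,"tz": 0,"yaw": -0.0713}
    - {"fingers": -1,"tx": 0,"ty": 0,"tz": 0,"yaw": -0.0713}
    - {"fingers": -1,"tx": 0,"ty": 0,"tz": 0,"yaw": -0.0713}
    - {"fingers": -1,"tx": 0,"ty": 0,"tz": 0,"yaw": -0.0713}
    - {"fingers": -1,"tx": 0,"ty": 0,"tz": 0,"yaw": -0.0713}
    - {"fingers": -1,"tx": 0,"ty": 0,"tz": 0,"yaw": -0.0713}
    - {"fingers": -1,"tx": -0.008,"ty": -0.06,"tz": 0,"yaw": 0}
    - {"fingers": -1,"tx": -0.008,"ty": -0.07,"tz": 0,"yaw": 0}
    - {"fingers": -1,"tx": -0.008,"ty": -0.08,"tz": 0,"yaw": 0}
    - {"fingers": -1,"tx": -0.008,"ty": -0.08,"tz": 0,"yaw": 0}

```text
t: 0.93
tcp_pos: [0.3043, 0.3727, 0.231]
eef_rot: [-0.102, 0.995, -0.0, -0.0]
ft_force: [2.6, 0.8, 0.3]
finger_gap: 0.0852
```

```bash
python3 -c "
from h import *
plan(.5087,-.2965,.15,101.7)"
```

```text
{'t': 0.9333, 'joint_pos': [-0.8057, 0.5768, -0.2511, 1.8109, 0.1942, 0.7784, 0.619], 'tcp_pos': [0.3043, 0.3727, 0.231], 'eef_rot': [-0.1022, 0.9948, -0.0002, -0.0002], 'ft_force': [2.564, 0.8205, 0.3252], 'torque': [0.0262, -0.0737, -0.0101], 'finger_gap': 0.0852}
tooly ang 101.74 tilt [-3.e-04 -5.e-04 -1.e+00] r 0.62
yaw share 0.0004 shares after yaw tx,ty,tz [-0.129  -1.3935  0.1626] rows>= 16.9
```

>>> apply_moves:
  series:
    - {"fingers": -1,"tx": -0.0075,"ty": -0.082,"tz": 0,"yaw": 0}
    - {"fingers": -1,"tx": -0.0075,"ty": -0.082,"tz": 0,"yaw": 0}
    - {"fingers": -1,"tx": -0.0075,"ty": -0.082,"tz": 0,"yaw": 0}
    - {"fingers": -1,"tx": -0.0075,"ty": -0.082,"tz": 0,"yaw": 0}
    - {"fingers": -1,"tx": -0.0075,"ty": -0.082,"tz": 0,"yaw": 0}
    - {"fingers": -1,"tx": -0.0075,"ty": -0.082,"tz": 0,"yaw": 0}
    - {"fingers": -1,"tx": -0.0075,"ty": -0.082,"tz": 0,"yaw": 0}
    - {"fingers": -1,"tx": -0.0075,"ty": -0.082,"tz": 0,"yaw": 0}
    - {"fingers": -1,"tx": -0.0075,"ty": -0.082,"tz": 0,"yaw": 0}
    - {"fingers": -1,"tx": -0.0075,"ty": -0.082,"tz": 0,"yaw": 0}

```text
t: 1.77
tcp_pos: [0.4243, -0.0216, 0.2313]
eef_rot: [-0.102, 0.995, -0.0, -0.0]
ft_force: [0.6, 0.4, 0.0]
finger_gap: 0.0857
```

```bash
python3 -c "
from h import *
plan(.5087,-.2965,.10,101.7)"
```

```text
{'t': 1.7667, 'joint_pos': [0.1807, 0.5069, -0.3296, 1.9887, 0.2512, 0.6848, 1.4688], 'tcp_pos': [0.4243, -0.0216, 0.2313], 'eef_rot': [-0.1019, 0.9948, -0.0, -0.0001], 'ft_force': [0.5503, 0.3999, 0.0484], 'torque': [-0.0034, 0.0071, -0.0134], 'finger_gap': 0.0857}
tooly ang 101.7 tilt [-1.e-04 -1.e-04 -1.e+00] r 1.47
yaw share -0.0 shares after yaw tx,ty,tz [-0.0539 -0.5726  0.2626] rows>= 7.6
```

>>> apply_moves:
  series:
    - {"fingers": -1,"tx": -0.006,"ty": -0.07,"tz": 0.02,"yaw": 0}
    - {"fingers": -1,"tx": -0.006,"ty": -0.07,"tz": 0.02,"yaw": 0}
    - {"fingers": -1,"tx": -0.006,"ty": -0.07,"tz": 0.02,"yaw": 0}
    - {"fingers": -1,"tx": -0.006,"ty": -0.07,"tz": 0.02,"yaw": 0}
    - {"fingers": -1,"tx": -0.006,"ty": -0.07,"tz": 0.03,"yaw": 0}
    - {"fingers": -1,"tx": -0.006,"ty": -0.07,"tz": 0.03,"yaw": 0}
    - {"fingers": -1,"tx": -0.006,"ty": -0.07,"tz": 0.03,"yaw": 0}
    - {"fingers": -1,"tx": -0.006,"ty": -0.06,"tz": 0.03,"yaw": 0}
    - {"fingers": -1,"tx": -0.0059,"ty": -0.0226,"tz": 0.03,"yaw": 0}
    - {"fingers": -1,"tx": 0,"ty": 0,"tz": 0.03,"yaw": 0}

```text
t: 2.6
tcp_pos: [0.5084, -0.2973, 0.0998]
eef_rot: [-0.1, 0.995, -0.0, -0.0]
ft_force: [-0.9, 0.2, -0.0]
finger_gap: 0.0855
```

```bash
python3 -c "
from h import *
plan(.5087,-.2965,.012,101.7)
im=[]
for n in('top','side'):
    c=grab(n,n+'1'); 
    im.append(cv2.resize(c['img'][100:300,230:430,::-1],(400,400),interpolation=2) if n=='top' else cv2.resize(c['img'][180:380,180:380,::-1],(400,400)))
cv2.imwrite('pics/v1.png',np.hstack(im))
"
```

```text
{'t': 2.6, 'joint_pos': [0.6267, 0.9123, -0.3104, 1.5667, 0.3757, 0.7221, 1.9168], 'tcp_pos': [0.5084, -0.2973, 0.0998], 'eef_rot': [-0.1002, 0.995, -0.0004, -0.0002], 'ft_force': [-0.9199, 0.2072, -0.0203], 'torque': [-0.0094, -0.0028, 0.0113], 'finger_gap': 0.0855}
tooly ang 101.5 tilt [-4.e-04 -9.e-04 -1.e+00] r 1.92
yaw share -0.0022 shares after yaw tx,ty,tz [-0.0009  0.0016  0.1756] rows>= 2.1
```

View pics/v1.png

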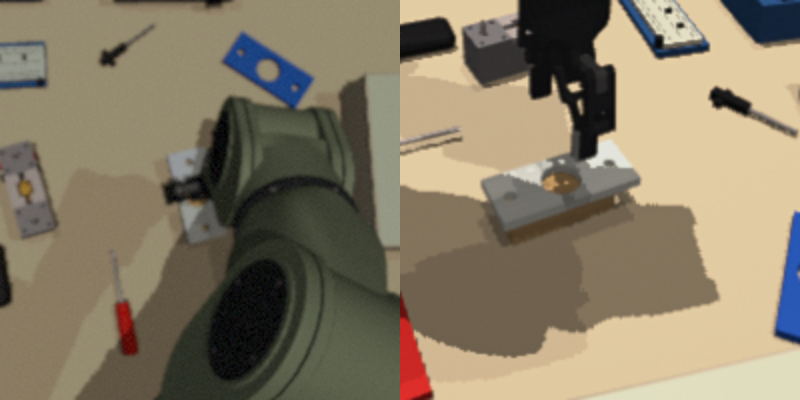

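The gripper straddles the plate in both views (crop (190,190) top, (560,170) side). Descending.

>>> apply_moves:
  series:
    - {"fingers": -1,"tx": -0.001,"ty": 0.0016,"tz": 0.02,"yaw": -0.002}
    - {"fingers": -1,"tx": 0,"ty": 0,"tz": 0.02,"yaw": 0}
    - {"fingers": -1,"tx": 0,"ty": 0,"tz": 0.02,"yaw": 0}
    - {"fingers": -1,"tx": 0,"ty": 0,"tz": 0.02,"yaw": 0}
    - {"fingers": -1,"tx": 0,"ty": 0,"tz": 0.02,"yaw": 0}
    - {"fingers": -1,"tx": 0,"ty": 0,"tz": 0.02,"yaw": 0}
    - {"fingers": -1,"tx": 0,"ty": 0,"tz": 0.02,"yaw": 0}
    - {"fingers": -1,"tx": 0,"ty": 0,"tz": 0.02,"yaw": 0}
    - {"fingers": -1,"tx": 0,"ty": 0,"tz": 0.014,"yaw": 0}
    - {"fingers": -1,"tx": 0,"ty": 0,"tz": 0,"yaw": 0}

```text
t: 3.53
tcp_pos: [0.5084, -0.2931, 0.0128]
eef_rot: [-0.104, 0.995, 0.0, -0.001]
ft_force: [-0.3, -0.4, 0.1]
finger_gap: 0.0851
```

>>> apply_moves:
  series:
    - {"fingers": 1,"tx": 0,"ty": 0,"tz": 0,"yaw": 0}
    - {"fingers": 1,"tx": 0,"ty": 0,"tz": 0,"yaw": 0}
    - {"fingers": 1,"tx": 0,"ty": 0,"tz": 0,"yaw": 0}
    - {"fingers": 1,"tx": 0,"ty": 0,"tz": 0,"yaw": 0}
    - {"fingers": 1,"tx": 0,"ty": 0,"tz": 0,"yaw": 0}
    - {"fingers": 1,"tx": 0,"ty": 0,"tz": 0,"yaw": 0}
    - {"fingers": 1,"tx": 0,"ty": 0,"tz": 0,"yaw": 0}
    - {"fingers": 1,"tx": 0,"ty": 0,"tz": 0,"yaw": 0}
    - {"fingers": 1,"tx": 0,"ty": 0,"tz": 0,"yaw": 0}
    - {"fingers": 1,"tx": 0,"ty": 0,"tz": 0,"yaw": 0}

```text
t: 4.37
tcp_pos: [0.5092, -0.2937, 0.0152]
eef_rot: [-0.103, 0.995, -0.0, 0.0]
ft_force: [-1.5, 0.5, 6.1]
finger_gap: 0.0588
```

```bash
python3 -c "
from h import *
plan(.5087,-.2965,.012,101.7)
c=grab('side','side2'); cv2.imwrite('pics/v2.png',cv2.resize(c['img'][200:330,200:340,::-1],(700,650)[:2],interpolation=2)[:600])
"
```

```text
{'t': 4.3667, 'joint_pos': [0.5939, 1.0418, -0.2541, 1.6034, 0.4279, 0.5508, 1.8712], 'tcp_pos': [0.5092, -0.2937, 0.0152], 'eef_rot': [-0.1034, 0.9946, -0.0004, 0.0004], 'ft_force': [-1.4949, 0.486, 6.1095], 'torque': [0.1181, 0.2269, -0.0011], 'finger_gap': 0.0588}
tooly ang 101.87 tilt [ 9.e-04 -7.e-04 -1.e+00] r 1.87
yaw share 0.0019 shares after yaw tx,ty,tz [ 0.0022 -0.0053  0.0063] rows>= 0.1
```

View pics/v2.png

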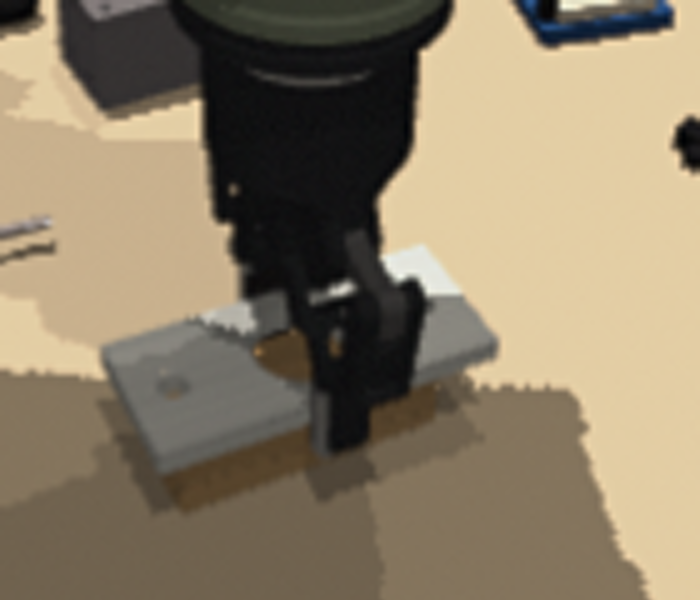

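The plate is gripped near its middle (crop (350,370)), gap 58.8 mm. Lifting and moving over the jig.

>>> apply_moves:
  series:
    - {"fingers": 1,"tx": 0,"ty": 0,"tz": -0.02,"yaw": 0}
    - {"fingers": 1,"tx": 0,"ty": 0,"tz": -0.03,"yaw": 0}
    - {"fingers": 1,"tx": 0,"ty": 0,"tz": -0.04,"yaw": 0}
    - {"fingers": 1,"tx": 0,"ty": 0,"tz": -0.04,"yaw": 0}
    - {"fingers": 1,"tx": 0,"ty": 0,"tz": -0.04,"yaw": 0}
    - {"fingers": 1,"tx": 0,"ty": 0,"tz": -0.03,"yaw": -0.038}
    - {"fingers": 1,"tx": 0,"ty": 0,"tz": 0,"yaw": 0}
    - {"fingers": 1,"tx": 0,"ty": 0,"tz": 0,"yaw": 0}
    - {"fingers": 1,"tx": 0,"ty": 0,"tz": 0,"yaw": 0}
    - {"fingers": 1,"tx": 0,"ty": 0,"tz": 0,"yaw": 0}

```text
t: 5.25
tcp_pos: [0.5086, -0.2933, 0.1136]
eef_rot: [-0.133, 0.991, 0.0, -0.001]
ft_force: [-0.4, 0.2, -1.9]
finger_gap: 0.0589
```

```bash
python3 -c "
from h import *
plan(.519,-.034,.1,105.25)
"
```

```text
{'t': 5.25, 'joint_pos': [0.6344, 0.8926, -0.3375, 1.5626, 0.3862, 0.7542, 1.9661], 'tcp_pos': [0.5086, -0.2933, 0.1136], 'eef_rot': [-0.1327, 0.9912, 0.0003, -0.0005], 'ft_force': [-0.3512, 0.2035, -1.8845], 'torque': [0.0025, 0.0432, -0.0298], 'finger_gap': 0.0589}
tooly ang 105.25 tilt [-1.2e-03  4.0e-04 -1.0e+00] r 1.97
yaw share -0.0 shares after yaw tx,ty,tz [-0.1565  0.4948  0.0274] rows>= 6.2
```

>>> apply_moves:
  series:
    - {"fingers": 1,"tx": -0.012,"ty": 0.038,"tz": 0,"yaw": 0}
    - {"fingers": 1,"tx": -0.018,"ty": 0.057,"tz": 0,"yaw": 0}
    - {"fingers": 1,"tx": -0.024,"ty": 0.076,"tz": 0,"yaw": 0}
    - {"fingers": 1,"tx": -0.024,"ty": 0.076,"tz": 0,"yaw": 0}
    - {"fingers": 1,"tx": -0.024,"ty": 0.076,"tz": 0,"yaw": 0}
    - {"fingers": 1,"tx": -0.024,"ty": 0.076,"tz": 0,"yaw": 0}
    - {"fingers": 1,"tx": -0.018,"ty": 0.057,"tz": 0,"yaw": 0}
    - {"fingers": 1,"tx": -0.0125,"ty": 0.0388,"tz": 0,"yaw": 0}
    - {"fingers": 1,"tx": 0,"ty": 0,"tz": 0,"yaw": 0}
    - {"fingers": 1,"tx": 0,"ty": 0,"tz": 0,"yaw": 0}

```text
t: 6.08
tcp_pos: [0.519, -0.0332, 0.1138]
eef_rot: [-0.134, 0.991, 0.0, -0.0]
ft_force: [0.7, -1.8, -2.2]
finger_gap: 0.059
```

>>> apply_moves:
  series:
    - {"fingers": 1,"tx": 0,"ty": 0,"tz": 0.01,"yaw": 0}
    - {"fingers": 1,"tx": 0,"ty": 0,"tz": 0.01,"yaw": 0}
    - {"fingers": 1,"tx": 0,"ty": 0,"tz": 0.01,"yaw": 0}
    - {"fingers": 1,"tx": 0,"ty": 0,"tz": 0.01,"yaw": 0}
    - {"fingers": 1,"tx": 0,"ty": 0,"tz": 0,"yaw": 0}
    - {"fingers": 1,"tx": 0,"ty": 0,"tz": 0,"yaw": 0}
    - {"fingers": 1,"tx": 0,"ty": 0,"tz": 0,"yaw": 0}
    - {"fingers": 1,"tx": 0,"ty": 0,"tz": 0,"yaw": 0}
    - {"fingers": 1,"tx": 0,"ty": 0,"tz": 0,"yaw": 0}
    - {"fingers": 1,"tx": 0,"ty": 0,"tz": 0,"yaw": 0}

```text
t: 6.92
tcp_pos: [0.5192, -0.0342, 0.0945]
eef_rot: [-0.133, 0.991, -0.0, 0.0]
ft_force: [0.3, -0.6, -2.2]
finger_gap: 0.0589
```

```bash
python3 -c "
from h import *
plan(.519,-.034,.1,105.25)
c=grab('side','side3'); d=grab('top','top3')
a=cv2.resize(c['img'][130:250,170:310,::-1],(700,600),interpolation=2); cv2.imwrite('pics/v3.png',a)
cv2.imwrite('pics/v3t.png',cv2.resize(d['img'][130:250,180:320,::-1],(700,600),interpolation=2))
"
```

```text
{'t': 6.9167, 'joint_pos': [0.1267, 0.8419, -0.2268, 1.8265, 0.3498, 0.512, 1.5041], 'tcp_pos': [0.5192, -0.0342, 0.0945], 'eef_rot': [-0.1331, 0.9911, -0.0001, 0.0001], 'ft_force': [0.2989, -0.6117, -2.1615], 'torque': [0.0245, 0.0582, -0.0046], 'finger_gap': 0.0589}
tooly ang 105.3 tilt [ 3.e-04 -1.e-04 -1.e+00] r 1.5
yaw share 0.0005 shares after yaw tx,ty,tz [ 0.0004  0.0005 -0.0111] rows>= 0.1
```

View pics/v3.png

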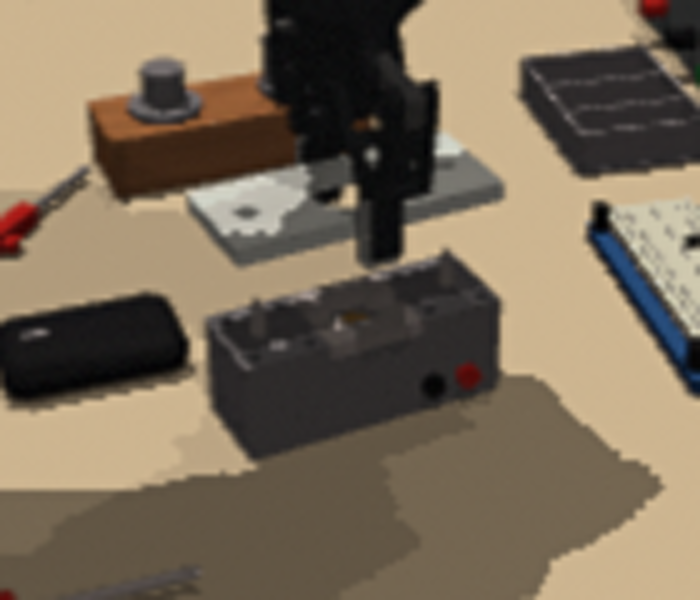

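View pics/v3t.png

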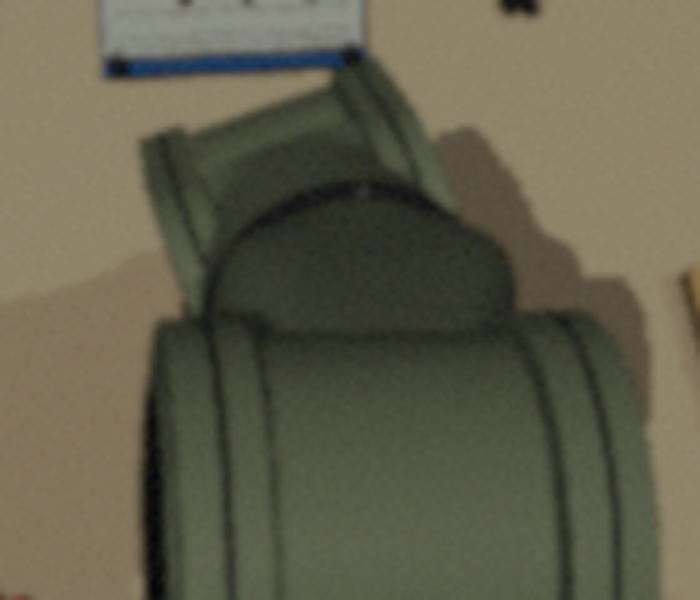

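Side view: plate level above the jig, left hole at (250,212); the arm hides the top camera's view. Measuring the held plate relative to the jig in the side camera.

```bash
python3 -c "
from h import *
c=load('side3'); P=world(c)
m=(P[...,2]>.112)&(P[...,2]<.135)&(abs(P[...,0]-.52)<.09)&(abs(P[...,1]+.034)<.05)
b=c['img'].max(2)>75
u=np.argwhere(m&b); print(len(u)); 
Z=P[m&b]; A=np.c_[Z[:,:2]-[.52,-.034],np.ones(len(Z))]; 
ok=Z[:,2]>.118
print(np.median(Z[ok,2]), np.linalg.lstsq(A[ok],Z[ok,2],rcond=None)[0])
for z in (.122,.1243,.126):
  print(z,edgefit(c,.52,-.034,z,.140,.060,15.2,arng=3),edgefit(c,.52,-.034,z,.140,.060,15.2,arng=3,sides=(0,1,1,1)))
o=ortho(c,.52,-.034,.1243); cv2.imwrite('pics/o3.png',np.clip(cv2.resize(np.hstack([o,ortho(c,.52,-.034,.055)]),(800,400))*1.5,0,255).astype(np.uint8))
print('jig',edgefit(c,.519,-.034,.055,.14,.052,15.2,arng=2), edgefit(load('side0'),.519,-.034,.055,.14,.052,15.2,arng=2))
"
```

```text
627
0.12389989709008861 [-0.00460408  0.02324613  0.12361049]
0.122 (array([ 0.5176, -0.0304]), np.float64(14.17), np.float64(10.49)) (array([ 0.5176, -0.0307]), np.float64(14.42), np.float64(10.57))
0.1243 (array([ 0.517 , -0.0345]), np.float64(14.12), np.float64(10.59)) (array([ 0.5169, -0.0344]), np.float64(14.29), np.float64(10.68))
0.126 (array([ 0.5165, -0.0375]), np.float64(14.18), np.float64(10.58)) (array([ 0.5165, -0.0373]), np.float64(14.13), np.float64(10.67))
jig (array([ 0.5197, -0.0343]), np.float64(15.07), np.float64(10.53)) (array([ 0.5199, -0.0341]), np.float64(15.28), np.float64(11.46))
```

View pics/o3.png

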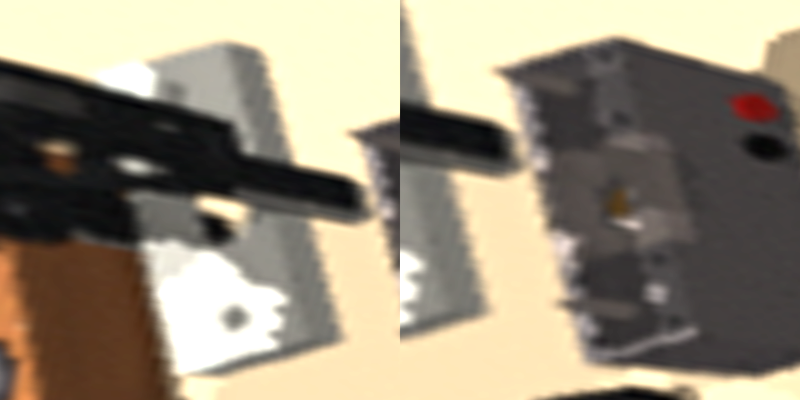

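```bash
python3 -c "
from h import *
c=load('side3')
o=ortho(c,.52,-.034,.1243)
a=cv2.resize(o[30:90,150:210],(390,390),interpolation=2);b=cv2.resize(o[250:310,180:240],(390,390),interpolation=2)
cv2.imwrite('pics/h3.png',np.clip(np.hstack([a,b]).astype(float)*1.3,0,255).astype(np.uint8))
for (r0,c0) in ((30,150),(250,180)):
  g=o[r0:r0+60,c0:c0+60].astype(int).min(2); print(g[::6,::6])
"
```

```text
[[144 145 145 145 145 145 144 144 144 144]
 [144 144 144 145 143 143 139 134 129 123]
 [143 143 138 135 129 124 120 112 108  95]
 [130 125 120 115 113 111 111 110 111  96]
 [113 111 108 109 110 111 111 111 109 100]
 [107 109 110 110 111 112 112 112 109 104]
 [107 109 110 110 110 110 111 112 111 109]
 [ 98  99 106 110 110 111 111 112 112 111]
 [ 86  77  86 101 111 111 111 112 112 109]
 [ 88  76  80  98 112 111 111 112 112 110]]
[[177 175 174 174 176 172 151 114  92  87]
 [177 175 174 174 173 174 178 162 135 123]
 [176 176 175 175 174 173 174 175 180 184]
 [177 177 177 175 174 173 174 176 177 179]
 [178 178 177 171 160 143 150 172 178 179]
 [179 181 176 152 119  91 100 143 169 182]
 [181 181 171 141  99  78  84 120 164 184]
 [189 183 175 161 116  88 108 143 173 185]
 [195 185 175 170 152 140 158 173 178 183]
 [192 181 176 177 178 176 175 175 177 180]]
```

View pics/h3.png

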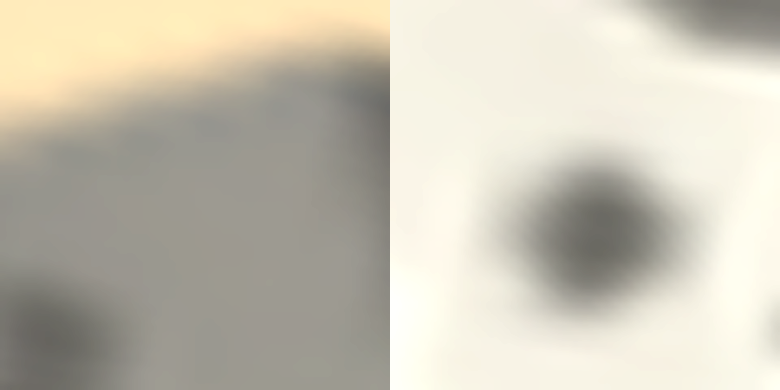

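```bash
python3 -c "
from h import *
for n in ('side0','top0'):
  c=load(n); R=[]
  for s in(1,-1):
    a=np.radians(15.2); x=.5195+s*.052*np.cos(a); y=-.0342+s*.052*np.sin(a)
    for z in(.055,.074):
      o=ortho(c,x,y,z,half=.025,res=.00025)
      o=cv2.resize(o,(300,300)); cv2.drawMarker(o,(150,150),(0,0,255),0,20); cv2.circle(o,(150,150),24,(0,255,0),1); R.append(o)
  cv2.imwrite('pics/pins_'+n+'.png',np.clip(np.vstack([np.hstack(R[:2]),np.hstack(R[2:])])*1.5,0,255).astype(np.uint8))
"
```

```text
(no output)
```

View pics/pins_side0.png

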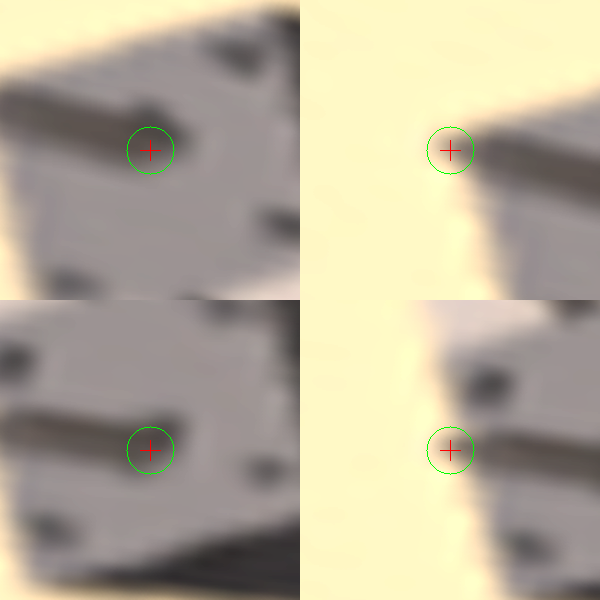

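View pics/pins_top0.png

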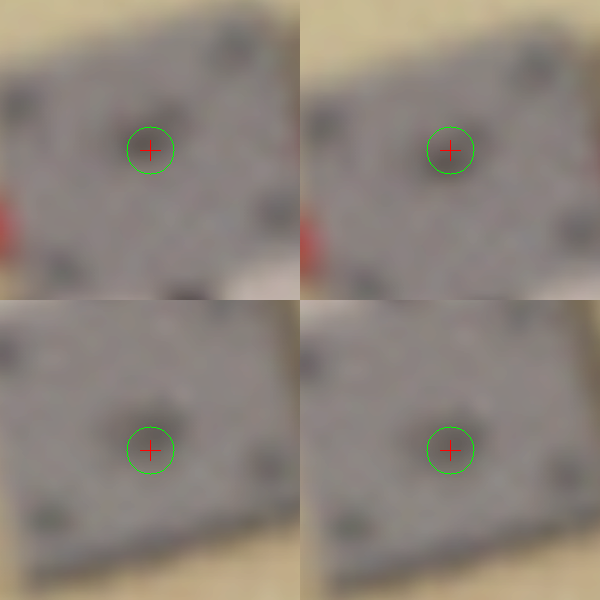

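```bash
python3 -c "
from h import *
c=load('side0'); g=cv2.GaussianBlur(cv2.cvtColor(c['img'],cv2.COLOR_RGB2GRAY).astype(np.float32),(0,0),.5)
a=np.radians(15.2)
for s in(1,-1):
  x0=.5195+s*.052*np.cos(a); y0=-.0342+s*.052*np.sin(a)
  for zs in (np.linspace(.057,.063,7),np.linspace(.064,.071,7)):
    best=[]
    for dx in np.arange(-5,5.01,.25)/1000:
      X=np.array([[x0+dx,y0,z] for z in zs]); uv=proj(c,X)
      v=map_coordinates(g,[uv[:,1],uv[:,0]],order=3).mean(); best.append(v)
    best=np.array(best); k=np.arange(-5,5.01,.25)
    m=(best.max()-best).clip(0); thr=m>m.max()*.5
    print(s,'min',k[best.argmin()],'half-span',k[thr].min(),k[thr].max(), np.round(best[::4]))
"
```

```text
1 min 1.5 half-span -2.75 5.0 [89. 82. 74. 68. 62. 59. 58. 58. 60. 65. 74.]
1 min 1.25 half-span -2.75 4.25 [97. 90. 83. 76. 70. 67. 65. 66. 70. 78. 90.]
-1 min 1.5 half-span -2.75 4.0 [91. 84. 75. 67. 62. 58. 57. 57. 62. 72. 84.]
-1 min 1.25 half-span -2.5 4.25 [100.  94.  86.  77.  71.  66.  64.  65.  69.  78.  87.]
```

Relative to the jig, the held plate needs about +2.7 mm in x, +1.2 mm in y and +0.5° of turn. I'll correct that and go down to just above the pins.

>>> apply_moves:
  series:
    - {"fingers": 1,"tx": -0.0058,"ty": 0.001,"tz": 0.01,"yaw": -0.0056}
    - {"fingers": 1,"tx": 0,"ty": 0,"tz": 0.015,"yaw": 0}
    - {"fingers": 1,"tx": 0,"ty": 0,"tz": 0.015,"yaw": 0}
    - {"fingers": 1,"tx": 0,"ty": 0,"tz": 0.015,"yaw": 0}
    - {"fingers": 1,"tx": 0,"ty": 0,"tz": 0.01,"yaw": 0}
    - {"fingers": 1,"tx": 0,"ty": 0,"tz": 0,"yaw": 0}
    - {"fingers": 1,"tx": 0,"ty": 0,"tz": 0,"yaw": 0}
    - {"fingers": 1,"tx": 0,"ty": 0,"tz": 0,"yaw": 0}
    - {"fingers": 1,"tx": 0,"ty": 0,"tz": 0,"yaw": 0}
    - {"fingers": 1,"tx": 0,"ty": 0,"tz": 0,"yaw": 0}

```text
t: 7.85
tcp_pos: [0.522, -0.033, 0.0621]
eef_rot: [-0.137, 0.991, -0.0, 0.0]
ft_force: [0.8, 0.4, -2.0]
finger_gap: 0.0588
```

```bash
python3 -c "
from h import *
plan(.519,-.034,.06,105.8)
c=grab('side','side4')
a=cv2.resize(c['img'][130:230,180:300,::-1],(720,600),interpolation=2); cv2.imwrite('pics/v4.png',np.clip(a*1.4,0,255).astype(np.uint8))
z=env.observe()['tcp_pos'][2]+.0298; print(z)
print(edgefit(c,.52,-.034,z,.140,.060,15.2,arng=3),edgefit(c,.52,-.034,z,.140,.060,15.2,arng=3,sides=(0,1,1,1)))
o=ortho(c,.52,-.034,z); cv2.imwrite('pics/o4.png',np.clip(cv2.resize(o,(720,720))[60:660]*1.4,0,255).astype(np.uint8))
"
```

```text
{'t': 7.85, 'joint_pos': [0.1093, 0.9007, -0.2001, 1.8344, 0.3726, 0.4428, 1.491], 'tcp_pos': [0.522, -0.033, 0.0621], 'eef_rot': [-0.1374, 0.9905, -0.0001, 0.0002], 'ft_force': [0.8271, 0.4435, -1.9667], 'torque': [-0.0283, 0.0083, -0.0518], 'finger_gap': 0.0588}
tooly ang 105.8 tilt [ 4.e-04 -1.e-04 -1.e+00] r 1.49
yaw share -0.0 shares after yaw tx,ty,tz [ 0.0063 -0.0004  0.0042] rows>= 0.1
0.09184689388616189
(array([ 0.5198, -0.0331]), np.float64(16.15), np.float64(9.56)) (array([ 0.5195, -0.0323]), np.float64(16.37), np.float64(10.46))
```

View pics/v4.png

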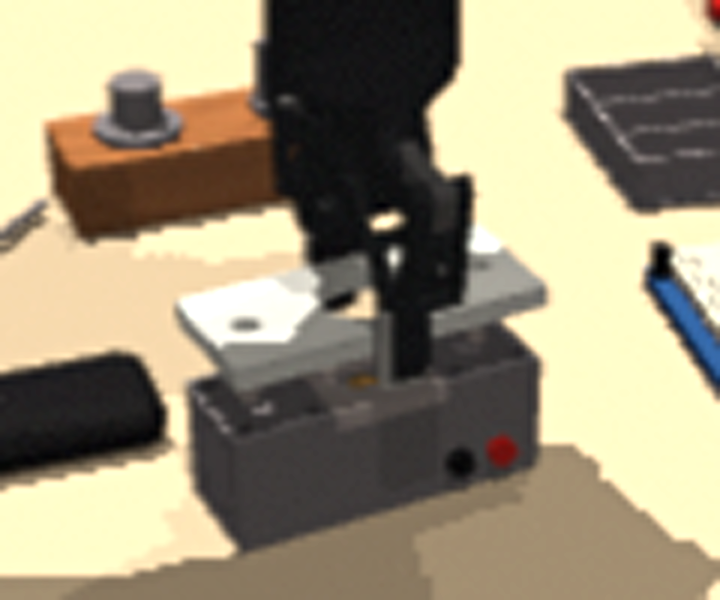

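View pics/o4.png

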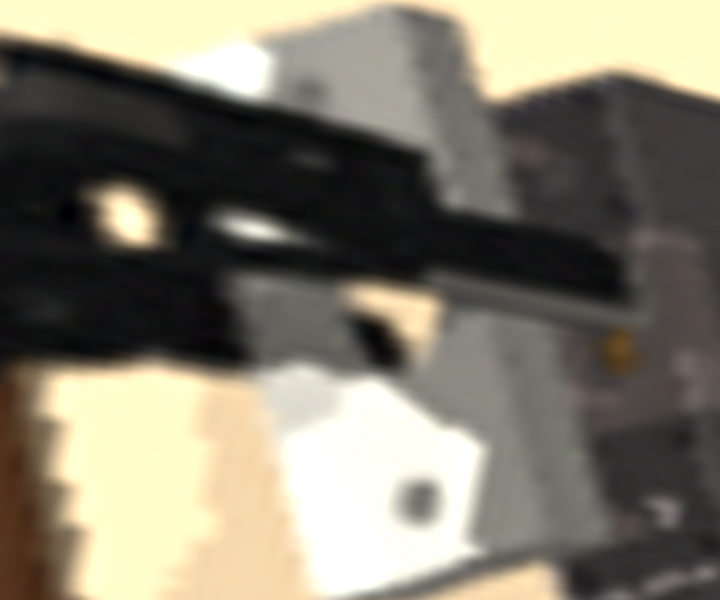

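Holes in the rectified view (scaled px (417,498) and (308,95)) put the plate at (0.5209,-0.0346), 15.15°. That is within 1 mm of the jig, so I go down.

>>> apply_moves:
  series:
    - {"fingers": 1,"tx": 0,"ty": 0,"tz": 0.006,"yaw": 0}
    - {"fingers": 1,"tx": 0,"ty": 0,"tz": 0.006,"yaw": 0}
    - {"fingers": 1,"tx": 0,"ty": 0,"tz": 0.006,"yaw": 0}
    - {"fingers": 1,"tx": 0,"ty": 0,"tz": 0.006,"yaw": 0}
    - {"fingers": 1,"tx": 0,"ty": 0,"tz": 0.006,"yaw": 0}
    - {"fingers": 1,"tx": 0,"ty": 0,"tz": 0,"yaw": 0}
    - {"fingers": 1,"tx": 0,"ty": 0,"tz": 0,"yaw": 0}
    - {"fingers": 1,"tx": 0,"ty": 0,"tz": 0,"yaw": 0}
    - {"fingers": 1,"tx": 0,"ty": 0,"tz": 0,"yaw": 0}
    - {"fingers": 1,"tx": 0,"ty": 0,"tz": 0,"yaw": 0}

```text
t: 8.73
tcp_pos: [0.5219, -0.0329, 0.0469]
eef_rot: [-0.137, 0.991, -0.0, 0.0]
ft_force: [0.4, 0.3, -1.9]
finger_gap: 0.059
```

Holes are on the pins (no contact force). Continuing down.

>>> apply_moves:
  series:
    - {"fingers": 1,"tx": 0,"ty": 0,"tz": 0.005,"yaw": 0}
    - {"fingers": 1,"tx": 0,"ty": 0,"tz": 0.005,"yaw": 0}
    - {"fingers": 1,"tx": 0,"ty": 0,"tz": 0.005,"yaw": 0}
    - {"fingers": 1,"tx": 0,"ty": 0,"tz": 0.005,"yaw": 0}
    - {"fingers": 1,"tx": 0,"ty": 0,"tz": 0.003,"yaw": 0}
    - {"fingers": 1,"tx": 0,"ty": 0,"tz": 0,"yaw": 0}
    - {"fingers": 1,"tx": 0,"ty": 0,"tz": 0,"yaw": 0}
    - {"fingers": 1,"tx": 0,"ty": 0,"tz": 0,"yaw": 0}
    - {"fingers": 1,"tx": 0,"ty": 0,"tz": 0,"yaw": 0}
    - {"fingers": 1,"tx": 0,"ty": 0,"tz": 0,"yaw": 0}

```text
t: 9.57
tcp_pos: [0.5218, -0.0329, 0.0352]
eef_rot: [-0.137, 0.991, -0.0, -0.0]
ft_force: [-0.1, 0.0, -2.4]
finger_gap: 0.059
```

>>> apply_moves:
  series:
    - {"fingers": 1,"tx": 0,"ty": 0,"tz": 0.001,"yaw": 0}
    - {"fingers": 1,"tx": 0,"ty": 0,"tz": 0.001,"yaw": 0}
    - {"fingers": 1,"tx": 0,"ty": 0,"tz": 0.001,"yaw": 0}
    - {"fingers": 1,"tx": 0,"ty": 0,"tz": 0,"yaw": 0}
    - {"fingers": 1,"tx": 0,"ty": 0,"tz": 0,"yaw": 0}
    - {"fingers": 1,"tx": 0,"ty": 0,"tz": 0,"yaw": 0}
    - {"fingers": 1,"tx": 0,"ty": 0,"tz": 0,"yaw": 0}
    - {"fingers": 1,"tx": 0,"ty": 0,"tz": 0,"yaw": 0}
    - {"fingers": 1,"tx": 0,"ty": 0,"tz": 0,"yaw": 0}
    - {"fingers": 1,"tx": 0,"ty": 0,"tz": 0,"yaw": 0}

```text
t: 10.4
tcp_pos: [0.5219, -0.0329, 0.035]
eef_rot: [-0.137, 0.991, -0.0, 0.0]
ft_force: [-8.3, -0.1, 31.2]
finger_gap: 0.0592
```

```bash
python3 -c "
from h import *
st()
c=grab('side','side5')
a=cv2.resize(c['img'][130:230,180:300,::-1],(720,600),interpolation=2); cv2.imwrite('pics/v5.png',np.clip(a*1.4,0,255).astype(np.uint8))
"
```

```text
{'t': 10.4, 'joint_pos': [0.0945, 0.9493, -0.1733, 1.8439, 0.3882, 0.3808, 1.4768], 'tcp_pos': [0.5219, -0.0329, 0.035], 'eef_rot': [-0.1375, 0.9905, -0.0003, 0.0003], 'ft_force': [-8.3474, -0.1084, 31.2365], 'torque': [0.1298, 1.6456, -0.0082], 'finger_gap': 0.0592}
```

View pics/v5.png

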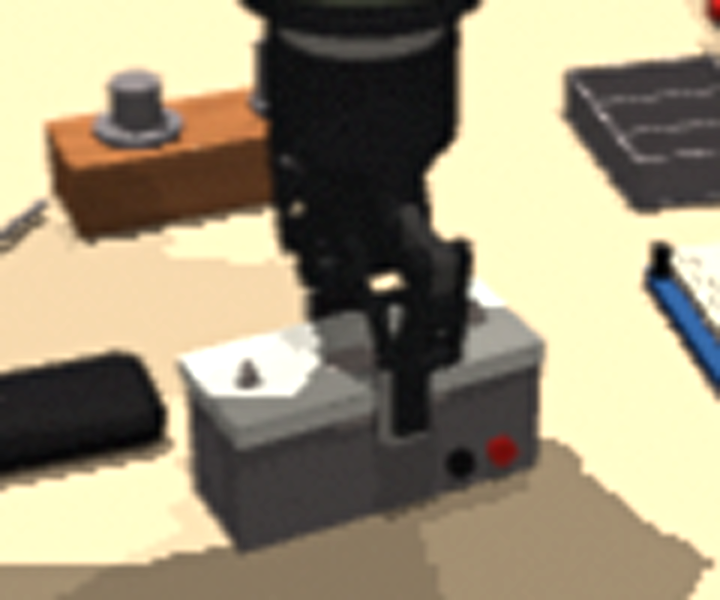

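The plate is flush, with the pin visible through the left hole at (248,372). I relax the push, release and rise.

>>> apply_moves:
  series:
    - {"fingers": 1,"tx": 0,"ty": 0,"tz": -0.0015,"yaw": 0}
    - {"fingers": 1,"tx": 0,"ty": 0,"tz": -0.0013,"yaw": 0}
    - {"fingers": 1,"tx": 0,"ty": 0,"tz": 0,"yaw": 0}
    - {"fingers": -1,"tx": 0,"ty": 0,"tz": 0,"yaw": 0}
    - {"fingers": -1,"tx": 0,"ty": 0,"tz": 0,"yaw": 0}
    - {"fingers": -1,"tx": 0,"ty": 0,"tz": 0,"yaw": 0}
    - {"fingers": -1,"tx": 0,"ty": 0,"tz": 0,"yaw": 0}
    - {"fingers": -1,"tx": 0,"ty": 0,"tz": 0,"yaw": 0}
    - {"fingers": -1,"tx": 0,"ty": 0,"tz": 0,"yaw": 0}
    - {"fingers": -1,"tx": 0,"ty": 0,"tz": 0,"yaw": 0}

```text
t: 11.28
tcp_pos: [0.5218, -0.0329, 0.0352]
eef_rot: [-0.137, 0.991, -0.0, -0.0]
ft_force: [-0.5, -0.6, -0.5]
finger_gap: 0.0854
```

>>> apply_moves:
  series:
    - {"fingers": -1,"tx": 0,"ty": 0,"tz": -0.01,"yaw": 0}
    - {"fingers": -1,"tx": 0,"ty": 0,"tz": -0.02,"yaw": 0}
    - {"fingers": -1,"tx": 0,"ty": 0,"tz": -0.03,"yaw": 0}
    - {"fingers": -1,"tx": 0,"ty": 0,"tz": -0.05,"yaw": 0}
    - {"fingers": -1,"tx": 0,"ty": 0,"tz": -0.06,"yaw": 0}
    - {"fingers": -1,"tx": 0,"ty": 0,"tz": -0.06,"yaw": 0}
    - {"fingers": -1,"tx": 0,"ty": 0,"tz": -0.06,"yaw": 0}
    - {"fingers": -1,"tx": 0,"ty": 0,"tz": -0.02,"yaw": 0}
    - {"fingers": -1,"tx": 0,"ty": 0,"tz": 0,"yaw": 0}
    - {"fingers": -1,"tx": 0,"ty": 0,"tz": 0,"yaw": 0}

```text
t: 12.12
tcp_pos: [0.5218, -0.033, 0.1909]
eef_rot: [-0.137, 0.991, -0.0, 0.0]
ft_force: [-0.4, -0.0, 0.1]
finger_gap: 0.0853
```

```bash
python3 -c "
from h import *
plan(.537,.2545,.15,130)
c=grab('side','side6')
a=cv2.resize(c['img'][90:230,150:310,::-1],(685,600),interpolation=2); cv2.imwrite('pics/v6.png',np.clip(a*1.4,0,255).astype(np.uint8))
print('plate',edgefit(c,.52,-.034,.065,.14,.06,15.2,arng=3))
P=world(c); a=np.radians(15.2)
q=P[...,:2]-[.52,-.034]; lx=q@[np.cos(a),np.sin(a)]; ly=q@[-np.sin(a),np.cos(a)]
m=(abs(lx)<.065)&(abs(ly)<.025)&(P[...,2]>.058)&(P[...,2]<.07); m&=(np.hypot(lx,ly)>.022)
print(np.median(P[m][:,2]), np.linalg.lstsq(np.c_[lx[m],ly[m],np.ones(m.sum())],P[m][:,2],rcond=None)[0])
"
```

```text
{'t': 12.1167, 'joint_pos': [0.1696, 0.694, -0.3066, 1.7264, 0.2834, 0.7638, 1.5703], 'tcp_pos': [0.5218, -0.033, 0.1909], 'eef_rot': [-0.1374, 0.9905, -0.0002, 0.0005], 'ft_force': [-0.4422, -0.0167, 0.1212], 'torque': [-0.0112, 0.0341, -0.0053], 'finger_gap': 0.0853}
tooly ang 105.79 tilt [ 1.e-03 -3.e-04 -1.e+00] r 1.57
yaw share -0.269 shares after yaw tx,ty,tz [-0.3929  0.4211  0.0817] rows>= 7.0
plate (array([ 0.5196, -0.0333]), np.float64(16.12), np.float64(11.32))
0.06496002872773382 [ 0.00058426 -0.00285344  0.06491103]
```

View pics/v6.png

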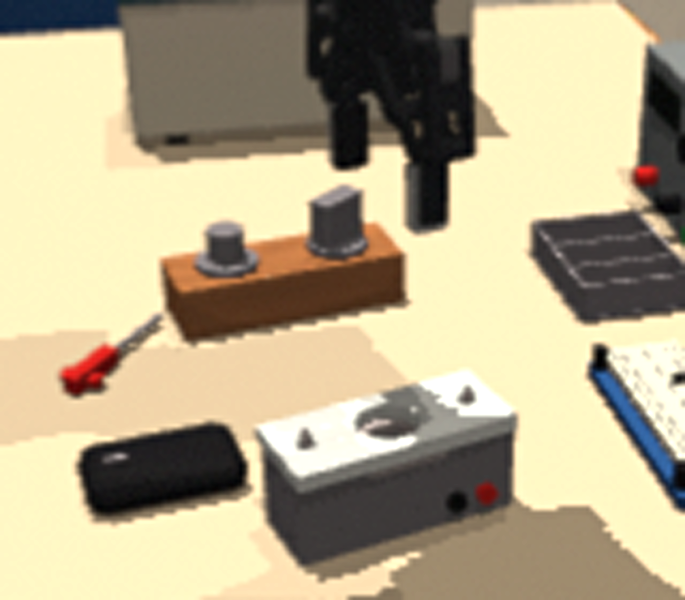

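The plate lies flush at z≈0.065 with both pins through it at (305,438) and (467,393); nothing else has moved. Now over to the cap.

>>> apply_moves:
  series:
    - {"fingers": -1,"tx": 0,"ty": 0,"tz": 0,"yaw": -0.067}
    - {"fingers": -1,"tx": 0,"ty": 0,"tz": 0,"yaw": -0.067}
    - {"fingers": -1,"tx": 0,"ty": 0,"tz": 0,"yaw": -0.067}
    - {"fingers": -1,"tx": 0,"ty": 0,"tz": 0,"yaw": -0.068}
    - {"fingers": -1,"tx": -0.045,"ty": 0.05,"tz": 0,"yaw": 0}
    - {"fingers": -1,"tx": -0.055,"ty": 0.06,"tz": 0,"yaw": 0}
    - {"fingers": -1,"tx": -0.055,"ty": 0.06,"tz": 0,"yaw": 0}
    - {"fingers": -1,"tx": -0.055,"ty": 0.06,"tz": 0,"yaw": 0}
    - {"fingers": -1,"tx": -0.055,"ty": 0.06,"tz": 0,"yaw": 0}
    - {"fingers": -1,"tx": -0.055,"ty": 0.05,"tz": 0,"yaw": 0}

```text
t: 13.0
tcp_pos: [0.5339, 0.2027, 0.1893]
eef_rot: [-0.343, 0.939, 0.0, -0.001]
ft_force: [0.7, -0.5, 0.5]
finger_gap: 0.0855
```

>>> apply_moves:
  series:
    - {"fingers": -1,"tx": -0.045,"ty": 0.05,"tz": 0,"yaw": 0}
    - {"fingers": -1,"tx": -0.0279,"ty": 0.0311,"tz": 0,"yaw": 0}
    - {"fingers": -1,"tx": 0,"ty": 0,"tz": 0.02,"yaw": 0}
    - {"fingers": -1,"tx": 0,"ty": 0,"tz": 0.03,"yaw": 0}
    - {"fingers": -1,"tx": 0,"ty": 0,"tz": 0.03,"yaw": 0}
    - {"fingers": -1,"tx": 0,"ty": 0,"tz": 0.03,"yaw": 0}
    - {"fingers": -1,"tx": 0,"ty": 0,"tz": 0.02,"yaw": 0}
    - {"fingers": -1,"tx": 0,"ty": 0,"tz": 0,"yaw": 0}
    - {"fingers": -1,"tx": 0,"ty": 0,"tz": 0,"yaw": 0}
    - {"fingers": -1,"tx": 0,"ty": 0,"tz": 0,"yaw": 0}

```text
t: 13.83
tcp_pos: [0.5371, 0.2547, 0.1257]
eef_rot: [-0.342, 0.94, 0.0, 0.0]
ft_force: [0.5, -0.4, 0.8]
finger_gap: 0.0856
```

```bash
python3 -c "
from h import *
plan(.537,.2545,.05,130)
c=grab('side','side7'); d=grab('top','top7')
a=cv2.resize(c['img'][90:190,180:280,::-1],(400,400),interpolation=2); b=cv2.resize(d['img'][150:250,100:200,::-1],(400,400),interpolation=2); cv2.imwrite('pics/v7.png',np.clip(np.hstack([a,b])*1.4,0,255).astype(np.uint8))
print('jigplate top',edgefit(d,.52,-.034,.065,.14,.06,15.2,arng=3))
print('side',edgefit(c,.52,-.034,.065,.14,.06,15.2,arng=3))
o=[cv2.resize(ortho(x,.52,-.034,.065,half=.08),(400,400)) for x in(c,d)];cv2.imwrite('pics/o7.png',np.clip(np.hstack(o)*1.4,0,255).astype(np.uint8))
"
```

```text
{'t': 13.8333, 'joint_pos': [-0.3267, 0.885, -0.3504, 1.5263, 0.3803, 0.7979, 1.4428], 'tcp_pos': [0.5371, 0.2547, 0.1257], 'eef_rot': [-0.3421, 0.9397, 0.0, 0.0002], 'ft_force': [0.4639, -0.3563, 0.8073], 'torque': [0.061, 0.0221, -0.0069], 'finger_gap': 0.0856}
tooly ang 130.01 tilt [ 3.e-04  2.e-04 -1.e+00] r 1.44
yaw share 0.0001 shares after yaw tx,ty,tz [ 0.0004 -0.0002  0.1514] rows>= 1.8
jigplate top (array([ 0.5217, -0.0328]), np.float64(15.96), np.float64(8.49))
side (array([ 0.5196, -0.0335]), np.float64(16.15), np.float64(11.56))
```

View pics/v7.png

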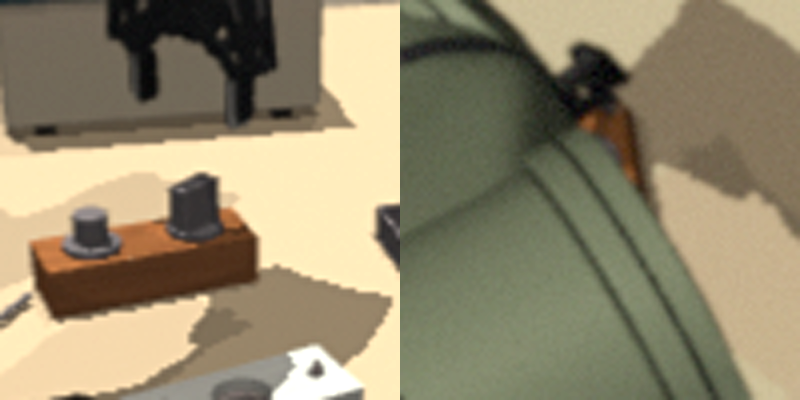

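View pics/o7.png

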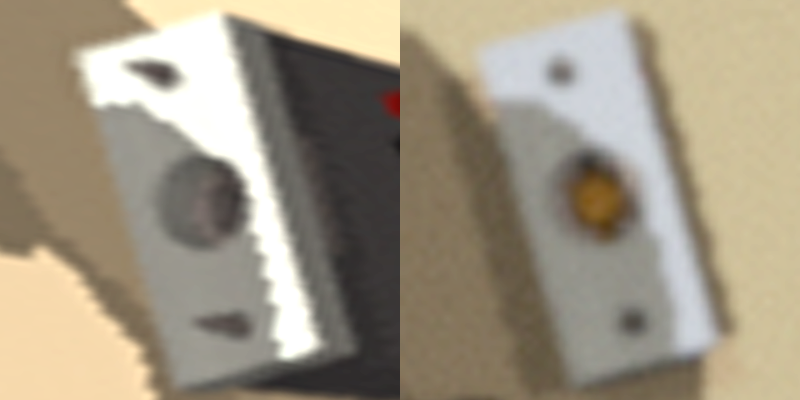

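The gripper is lined up across the bar in the side view (fingers (145,85) and (238,110), bar (195,205)). Descending and closing.

>>> apply_moves:
  series:
    - {"fingers": -1,"tx": 0,"ty": 0,"tz": 0.02,"yaw": 0}
    - {"fingers": -1,"tx": 0,"ty": 0,"tz": 0.03,"yaw": 0}
    - {"fingers": -1,"tx": 0,"ty": 0,"tz": 0.03,"yaw": 0}
    - {"fingers": -1,"tx": 0,"ty": 0,"tz": 0.03,"yaw": 0}
    - {"fingers": -1,"tx": 0,"ty": 0,"tz": 0.02,"yaw": 0}
    - {"fingers": -1,"tx": 0,"ty": 0,"tz": 0.01,"yaw": 0}
    - {"fingers": -1,"tx": 0,"ty": 0,"tz": 0.01,"yaw": 0}
    - {"fingers": -1,"tx": 0,"ty": 0,"tz": 0,"yaw": 0}
    - {"fingers": -1,"tx": 0,"ty": 0,"tz": 0,"yaw": 0}
    - {"fingers": -1,"tx": 0,"ty": 0,"tz": 0,"yaw": 0}

```text
t: 14.77
tcp_pos: [0.5372, 0.2548, 0.0508]
eef_rot: [-0.342, 0.94, 0.0, 0.0]
ft_force: [-0.5, -0.1, 1.3]
finger_gap: 0.0856
```

```bash
python3 -c "
from h import *
st()
c=grab('side','side8')
a=cv2.resize(c['img'][80:180,180:280,::-1],(600,600),interpolation=2); cv2.imwrite('pics/v8.png',np.clip(a*1.4,0,255).astype(np.uint8))
"
```

```text
{'t': 14.7667, 'joint_pos': [-0.3493, 0.9942, -0.3029, 1.5691, 0.4296, 0.6441, 1.4001], 'tcp_pos': [0.5372, 0.2548, 0.0508], 'eef_rot': [-0.3421, 0.9397, 0.0, 0.0004], 'ft_force': [-0.4728, -0.1296, 1.3014], 'torque': [-0.0153, 0.0193, -0.0097], 'finger_gap': 0.0856}
```

View pics/v8.png

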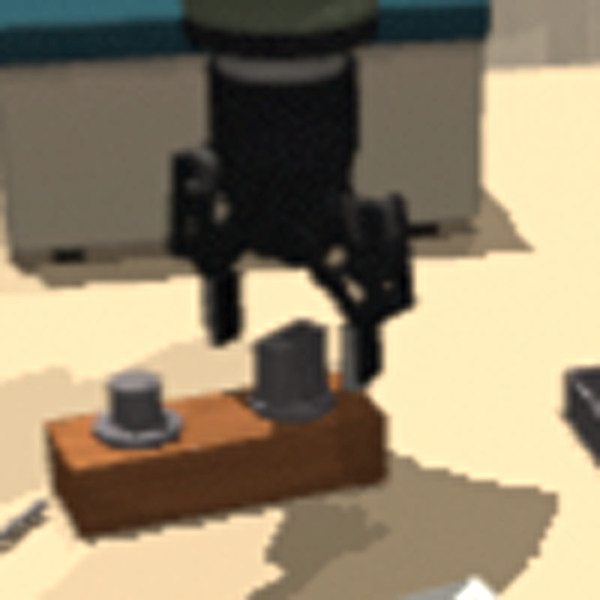

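>>> apply_moves:
  series:
    - {"fingers": 1,"tx": 0,"ty": 0,"tz": 0,"yaw": 0}
    - {"fingers": 1,"tx": 0,"ty": 0,"tz": 0,"yaw": 0}
    - {"fingers": 1,"tx": 0,"ty": 0,"tz": 0,"yaw": 0}
    - {"fingers": 1,"tx": 0,"ty": 0,"tz": 0,"yaw": 0}
    - {"fingers": 1,"tx": 0,"ty": 0,"tz": 0,"yaw": 0}
    - {"fingers": 1,"tx": 0,"ty": 0,"tz": 0,"yaw": 0}
    - {"fingers": 1,"tx": 0,"ty": 0,"tz": 0,"yaw": 0}
    - {"fingers": 1,"tx": 0,"ty": 0,"tz": 0,"yaw": 0}
    - {"fingers": 1,"tx": 0,"ty": 0,"tz": 0,"yaw": 0}
    - {"fingers": 1,"tx": 0,"ty": 0,"tz": 0,"yaw": 0}

```text
t: 15.65
tcp_pos: [0.5369, 0.2546, 0.0504]
eef_rot: [-0.342, 0.94, -0.0, 0.0]
ft_force: [-1.4, -1.2, 5.2]
finger_gap: 0.0192
```

```bash
python3 -c "
from h import *
plan(.5205,-.0335,.15,105.25)
c=grab('side','side9')
a=cv2.resize(c['img'][80:180,180:280,::-1],(600,600),interpolation=2); cv2.imwrite('pics/v9.png',np.clip(a*1.4,0,255).astype(np.uint8))
"
```

```text
{'t': 15.65, 'joint_pos': [-0.3493, 0.9947, -0.3027, 1.5694, 0.4297, 0.6439, 1.4], 'tcp_pos': [0.5369, 0.2546, 0.0504], 'eef_rot': [-0.3421, 0.9397, -0.0001, 0.0], 'ft_force': [-1.3542, -1.2226, 5.184], 'torque': [-0.195, 0.1996, -0.0089], 'finger_gap': 0.0192}
tooly ang 130.01 tilt [ 1.e-04 -1.e-04 -1.e+00] r 1.4
yaw share 0.2751 shares after yaw tx,ty,tz [ 0.1833 -0.5474 -0.1992] rows>= 7.3
```

View pics/v9.png

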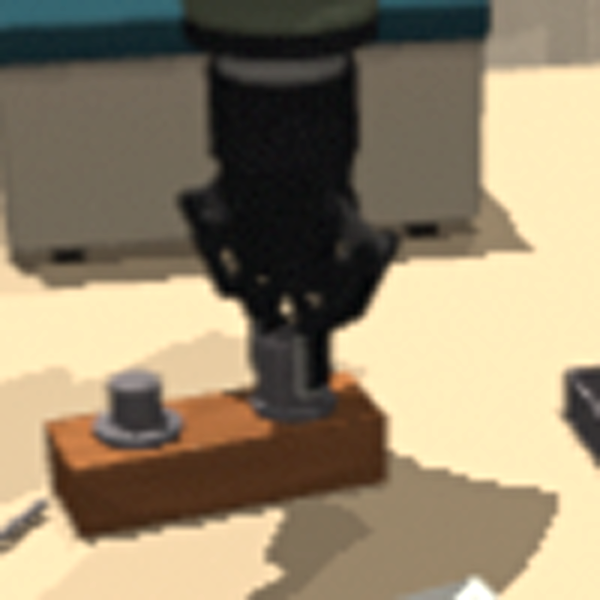

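The bar is gripped (gap 19.2 mm, matching the 20 mm side). Lifting, turning to the slot direction and carrying it to the jig.

>>> apply_moves:
  series:
    - {"fingers": 1,"tx": 0,"ty": 0,"tz": -0.01,"yaw": 0}
    - {"fingers": 1,"tx": 0,"ty": 0,"tz": -0.02,"yaw": 0}
    - {"fingers": 1,"tx": 0,"ty": 0,"tz": -0.04,"yaw": 0}
    - {"fingers": 1,"tx": 0,"ty": 0,"tz": -0.05,"yaw": 0}
    - {"fingers": 1,"tx": 0,"ty": 0,"tz": -0.05,"yaw": 0}
    - {"fingers": 1,"tx": 0,"ty": 0,"tz": -0.03,"yaw": 0.06}
    - {"fingers": 1,"tx": 0,"ty": 0,"tz": 0,"yaw": 0.075}
    - {"fingers": 1,"tx": 0,"ty": 0,"tz": 0,"yaw": 0.075}
    - {"fingers": 1,"tx": 0,"ty": 0,"tz": 0,"yaw": 0.065}
    - {"fingers": 1,"tx": 0.015,"ty": -0.045,"tz": 0,"yaw": 0}

```text
t: 16.53
tcp_pos: [0.5348, 0.2351, 0.151]
eef_rot: [-0.132, 0.991, 0.002, 0.0]
ft_force: [-0.2, 0.1, -1.5]
finger_gap: 0.0193
```

>>> apply_moves:
  series:
    - {"fingers": 1,"tx": 0.02,"ty": -0.06,"tz": 0,"yaw": 0}
    - {"fingers": 1,"tx": 0.024,"ty": -0.07,"tz": 0,"yaw": 0}
    - {"fingers": 1,"tx": 0.024,"ty": -0.07,"tz": 0,"yaw": 0}
    - {"fingers": 1,"tx": 0.024,"ty": -0.07,"tz": 0,"yaw": 0}
    - {"fingers": 1,"tx": 0.024,"ty": -0.07,"tz": 0,"yaw": 0}
    - {"fingers": 1,"tx": 0.02,"ty": -0.06,"tz": 0,"yaw": 0}
    - {"fingers": 1,"tx": 0.02,"ty": -0.06,"tz": 0,"yaw": 0}
    - {"fingers": 1,"tx": 0.0123,"ty": -0.0424,"tz": 0,"yaw": 0}
    - {"fingers": 1,"tx": 0,"ty": 0,"tz": 0,"yaw": 0}
    - {"fingers": 1,"tx": 0,"ty": 0,"tz": 0,"yaw": 0}

```text
t: 17.37
tcp_pos: [0.5206, -0.0344, 0.1508]
eef_rot: [-0.132, 0.991, -0.0, 0.0]
ft_force: [0.8, 0.7, -0.9]
finger_gap: 0.0193
```

>>> apply_moves:
  series:
    - {"fingers": 1,"tx": 0,"ty": 0,"tz": 0.01,"yaw": 0}
    - {"fingers": 1,"tx": 0,"ty": 0,"tz": 0.02,"yaw": 0}
    - {"fingers": 1,"tx": 0,"ty": 0,"tz": 0.02,"yaw": 0}
    - {"fingers": 1,"tx": 0,"ty": 0,"tz": 0.01,"yaw": 0}
    - {"fingers": 1,"tx": 0,"ty": 0,"tz": 0,"yaw": 0}
    - {"fingers": 1,"tx": 0,"ty": 0,"tz": 0,"yaw": 0}
    - {"fingers": 1,"tx": 0,"ty": 0,"tz": 0,"yaw": 0}
    - {"fingers": 1,"tx": 0,"ty": 0,"tz": 0,"yaw": 0}
    - {"fingers": 1,"tx": 0,"ty": 0,"tz": 0,"yaw": 0}
    - {"fingers": 1,"tx": 0,"ty": 0,"tz": 0,"yaw": 0}

```text
t: 18.2
tcp_pos: [0.5206, -0.0335, 0.1205]
eef_rot: [-0.133, 0.991, -0.0, 0.0]
ft_force: [0.5, 1.0, -1.4]
finger_gap: 0.0191
```

```bash
python3 -c "
from h import *
plan(.5205,-.0335,.12,105.25)
c=grab('side','side10')
a=cv2.resize(c['img'][110:230,180:300,::-1],(600,600),interpolation=2); cv2.imwrite('pics/v10.png',np.clip(a*1.4,0,255).astype(np.uint8))
z=env.observe()['tcp_pos'][2]
for k in(-.0384,-.0104,-.0044):
  o=ortho(c,.52,-.034,z+k,half=.05,res=.00025);cv2.imwrite('pics/o10_%d.png'%(-k*1e4),np.clip(cv2.resize(o,(400,400))*1.4,0,255).astype(np.uint8))
print(edgefit(c,.52,-.034,z-.0104,.046,0,0,circle=True),edgefit(c,.52,-.034,z-.0044,.046,0,0,circle=True))
"; python3 -c "
import cv2,numpy as np
cv2.imwrite('pics/o10.png',np.hstack([cv2.imread('pics/o10_%d.png'%k) for k in(384,104)]))"
```

```text
{'t': 18.2, 'joint_pos': [0.1493, 0.8014, -0.2707, 1.8027, 0.3555, 0.5851, 1.4957], 'tcp_pos': [0.5206, -0.0335, 0.1205], 'eef_rot': [-0.1328, 0.9911, -0.0001, 0.0002], 'ft_force': [0.4796, 0.9685, -1.4269], 'torque': [0.0306, 0.0085, 0.0332], 'finger_gap': 0.0191}
tooly ang 105.26 tilt [ 3.e-04 -1.e-04 -1.e+00] r 1.5
yaw share 0.0001 shares after yaw tx,ty,tz [0.0002 0.0001 0.0009] rows>= 0.0
(array([ 0.521 , -0.0311]), np.float64(3.21), np.float64(10.84)) (array([ 0.519 , -0.0411]), np.float64(1.04), np.float64(11.05))[ WARN:0@0.007] global loadsave.cpp:275 findDecoder imread_('pics/o10_384.png'): can't open/read file: check file path/integrity
Traceback (most recent call last):
ValueError: all the input arrays must have same number of dimensions, but the array at index 0 has 1 dimension(s) and the array at index 1 has 3 dimension(s)
```

View pics/v10.png

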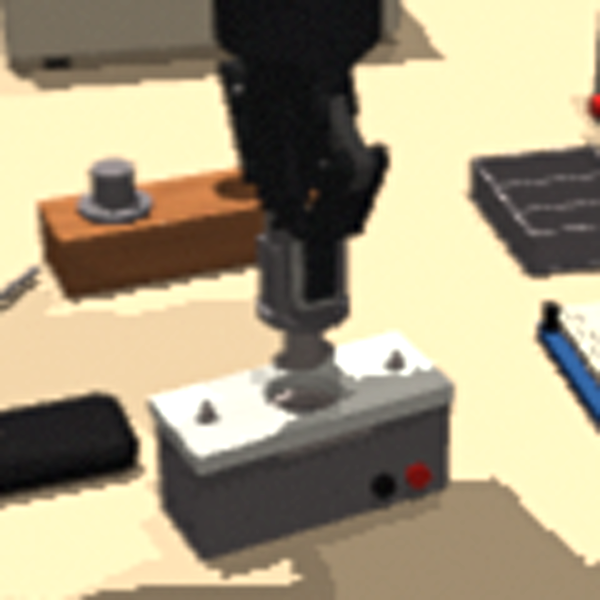

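The cap hangs upright over the opening (side crop: stem (303,355), opening (300,390)). Measuring its lateral offset to the socket.

```bash
python3 -c "
from h import *
c=load('side10'); g=cv2.cvtColor(c['img'],cv2.COLOR_RGB2GRAY)
z=.1205
def cols(X): return proj(c,X)
# predicted axis points for cap at tcp xy
for k in(-.002,-.0104,-.020,-.030): print('axis',k,proj(c,[[.5206,-.0335,z+k]])[0], 'du/dx', (proj(c,[[.5216,-.0335,z+k]])-proj(c,[[.5206,-.0335,z+k]]))[0])
a=cv2.resize(c['img'][150:200,215:265,::-1],(600,600),interpolation=cv2.INTER_CUBIC).copy()
for k,col in((-.0044,(255,0,0)),(-.0104,(0,0,255)),(-.0384,(0,255,0)),):
  t=np.linspace(0,2*np.pi,100); r=.010 if k==-.0384 else .023
  uv=proj(c,np.c_[.5206+r*np.cos(t),-.0335+r*np.sin(t),np.full(100,z+k)])
  cv2.polylines(a,[np.int32((uv-[215,150]+.5)*12)],True,col,1)
t=np.linspace(0,2*np.pi,100)
for X,r,zz,col in(((.5203,-.0337),.0115,.055,(255,0,255)),((.5203,-.0337),.019,.065,(0,255,255))):
  uv=proj(c,np.c_[X[0]+r*np.cos(t),X[1]+r*np.sin(t),np.full(100,zz)]); cv2.polylines(a,[np.int32((uv-[215,150]+.5)*12)],True,col,1)
cv2.imwrite('pics/v10b.png',np.clip(a*1.3,0,255).astype(np.uint8))
"
```

```text
axis -0.002 [240.20435074 168.70757722] du/dx [ 0.4095416  -0.04067617]
axis -0.0104 [240.24218318 171.76223345] du/dx [ 0.40741852 -0.04115863]
axis -0.02 [240.28509102 175.21501476] du/dx [ 0.40501527 -0.04169436]
axis -0.03 [240.32941548 178.76890737] du/dx [ 0.40253782 -0.04223509]
```

View pics/v10b.png

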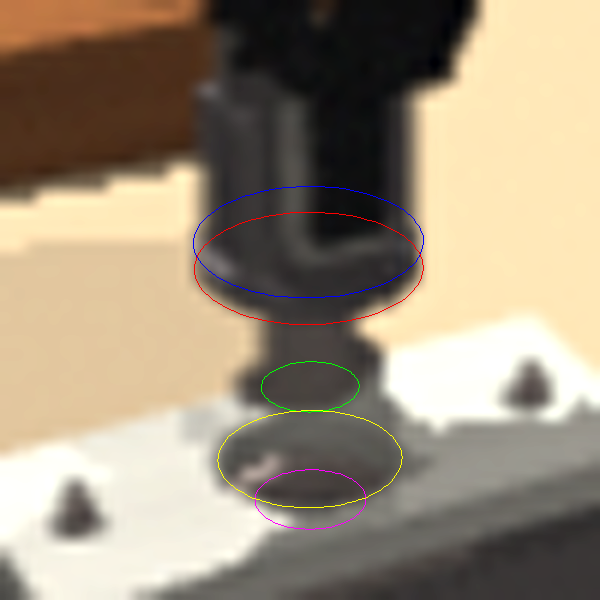

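```bash
python3 -c "
from h import *
c=load('side10'); a=np.radians(15.2)
im=cv2.resize(c['img'][150:200,215:265,::-1],(600,600),interpolation=cv2.INTER_CUBIC)
for s in(1,-1):
  x=.5203+s*.052*np.cos(a); y=-.0337+s*.052*np.sin(a)
  for z in(.065,.075): print(s,z,(proj(c,[[x,y,z]])[0]-[215,150]+.5)*12)
G=cv2.resize(np.clip(im*1.3,0,255).astype(np.uint8)[330:560],(800,307),interpolation=2); cv2.imwrite('pics/v10c.png',G)
"
```

```text
1 0.065 [531.17775999 399.37088323]
1 0.075 [531.97007405 358.63973219]
-1 0.065 [ 78.21489472 520.1412155 ]
-1 0.075 [ 76.22964321 478.16456671]
```

View pics/v10c.png

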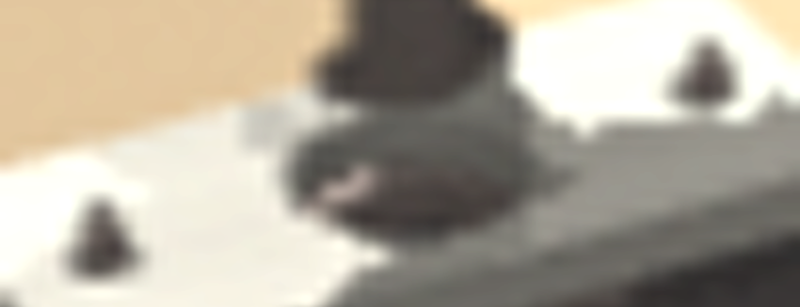

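Pins and opening show the jig at x≈0.520 in the same camera, so the cap is within about 0.8 mm. I nudge 0.5 mm and descend into the slot, checking force.

>>> apply_moves:
  series:
    - {"fingers": 1,"tx": 0.001,"ty": 0,"tz": 0.01,"yaw": 0}
    - {"fingers": 1,"tx": 0,"ty": 0,"tz": 0.015,"yaw": 0}
    - {"fingers": 1,"tx": 0,"ty": 0,"tz": 0.015,"yaw": 0}
    - {"fingers": 1,"tx": 0,"ty": 0,"tz": 0.01,"yaw": 0}
    - {"fingers": 1,"tx": 0,"ty": 0,"tz": 0.004,"yaw": 0}
    - {"fingers": 1,"tx": 0,"ty": 0,"tz": 0.004,"yaw": 0}
    - {"fingers": 1,"tx": 0,"ty": 0,"tz": 0.002,"yaw": 0}
    - {"fingers": 1,"tx": 0,"ty": 0,"tz": 0,"yaw": 0}
    - {"fingers": 1,"tx": 0,"ty": 0,"tz": 0,"yaw": 0}
    - {"fingers": 1,"tx": 0,"ty": 0,"tz": 0,"yaw": 0}

```text
t: 19.08
tcp_pos: [0.5201, -0.0337, 0.0904]
eef_rot: [-0.133, 0.991, -0.0, 0.0]
ft_force: [-1.0, 0.1, -1.2]
finger_gap: 0.0191
```

>>> apply_moves:
  series:
    - {"fingers": 1,"tx": 0,"ty": 0,"tz": 0.004,"yaw": 0}
    - {"fingers": 1,"tx": 0,"ty": 0,"tz": 0.004,"yaw": 0}
    - {"fingers": 1,"tx": 0,"ty": 0,"tz": 0.003,"yaw": 0}
    - {"fingers": 1,"tx": 0,"ty": 0,"tz": 0.003,"yaw": 0}
    - {"fingers": 1,"tx": 0,"ty": 0,"tz": 0,"yaw": 0}
    - {"fingers": 1,"tx": 0,"ty": 0,"tz": 0,"yaw": 0}
    - {"fingers": 1,"tx": 0,"ty": 0,"tz": 0,"yaw": 0}
    - {"fingers": 1,"tx": 0,"ty": 0,"tz": 0,"yaw": 0}
    - {"fingers": 1,"tx": 0,"ty": 0,"tz": 0,"yaw": 0}
    - {"fingers": 1,"tx": 0,"ty": 0,"tz": 0,"yaw": 0}

```text
t: 19.92
tcp_pos: [0.5201, -0.0337, 0.0833]
eef_rot: [-0.133, 0.991, -0.0, 0.0]
ft_force: [-1.1, -1.9, 2.1]
finger_gap: 0.0195
```

Force change of 3.5 N matches the plunger spring at about 2 mm. Pushing home.

>>> apply_moves:
  series:
    - {"fingers": 1,"tx": 0,"ty": 0,"tz": 0.004,"yaw": 0}
    - {"fingers": 1,"tx": 0,"ty": 0,"tz": 0.004,"yaw": 0}
    - {"fingers": 1,"tx": 0,"ty": 0,"tz": 0.004,"yaw": 0}
    - {"fingers": 1,"tx": 0,"ty": 0,"tz": 0.003,"yaw": 0}
    - {"fingers": 1,"tx": 0,"ty": 0,"tz": 0.001,"yaw": 0}
    - {"fingers": 1,"tx": 0,"ty": 0,"tz": 0,"yaw": 0}
    - {"fingers": 1,"tx": 0,"ty": 0,"tz": 0,"yaw": 0}
    - {"fingers": 1,"tx": 0,"ty": 0,"tz": 0,"yaw": 0}
    - {"fingers": 1,"tx": 0,"ty": 0,"tz": 0,"yaw": 0}
    - {"fingers": 1,"tx": 0,"ty": 0,"tz": 0,"yaw": 0}

```text
t: 20.75
tcp_pos: [0.5201, -0.0337, 0.0753]
eef_rot: [-0.133, 0.991, -0.0, 0.0]
ft_force: [-1.2, -1.1, 11.9]
finger_gap: 0.0191
```

```bash
python3 -c "
from h import *
plan(.52,-.0337,.0754,15.25)
c=grab('side','side11')
a=cv2.resize(c['img'][140:220,195:275,::-1],(600,600),interpolation=2); cv2.imwrite('pics/v11.png',np.clip(a*1.4,0,255).astype(np.uint8))
"
```

```text
{'t': 20.75, 'joint_pos': [0.1254, 0.8769, -0.2272, 1.8342, 0.3896, 0.474, 1.4656], 'tcp_pos': [0.5201, -0.0337, 0.0753], 'eef_rot': [-0.1328, 0.9911, -0.0001, 0.0001], 'ft_force': [-1.2484, -1.0556, 11.8775], 'torque': [-0.0919, 0.4131, 0.0077], 'finger_gap': 0.0191}
tooly ang 105.27 tilt [ 2.e-04 -2.e-04 -1.e+00] r 1.47
yaw share 1.0002 shares after yaw tx,ty,tz [-0.     -0.0002 -0.0002] rows>= 12.6
```

View pics/v11.png

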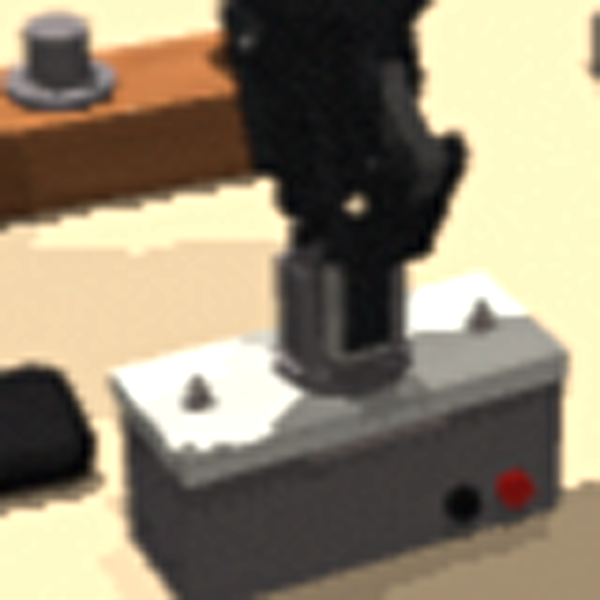

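Collar on the plate (crop (345,375)), with about 13 N of push. Turning a quarter clockwise (+yaw).

>>> apply_moves:
  series:
    - {"fingers": 1,"tx": 0,"ty": 0,"tz": 0.0005,"yaw": 0.04}
    - {"fingers": 1,"tx": 0,"ty": 0,"tz": 0,"yaw": 0.06}
    - {"fingers": 1,"tx": 0,"ty": 0,"tz": 0,"yaw": 0.06}
    - {"fingers": 1,"tx": 0,"ty": 0,"tz": 0,"yaw": 0.06}
    - {"fingers": 1,"tx": 0,"ty": 0,"tz": 0,"yaw": 0.06}
    - {"fingers": 1,"tx": 0,"ty": 0,"tz": 0,"yaw": 0.06}
    - {"fingers": 1,"tx": 0,"ty": 0,"tz": 0,"yaw": 0.06}
    - {"fingers": 1,"tx": 0,"ty": 0,"tz": 0,"yaw": 0.06}
    - {"fingers": 1,"tx": 0,"ty": 0,"tz": 0,"yaw": 0.04}
    - {"fingers": 1,"tx": 0,"ty": 0,"tz": 0,"yaw": 0}

```text
t: 21.63
tcp_pos: [0.5207, -0.0331, 0.0753]
eef_rot: [0.258, 0.966, 0.0, 0.001]
ft_force: [0.5, 3.4, 14.4]
finger_gap: 0.0189
```

```bash
python3 -c "
from h import *
plan(.52,-.0337,.0754,15.25)"
```

```text
{'t': 21.6333, 'joint_pos': [0.024, 0.8719, -0.0404, 1.837, 0.0733, 0.4326, 0.9794], 'tcp_pos': [0.5207, -0.0331, 0.0753], 'eef_rot': [0.2585, 0.966, 0.0003, 0.0007], 'ft_force': [0.5479, 3.3927, 14.3657], 'torque': [0.6717, 0.0532, -0.0076], 'finger_gap': 0.0189}
tooly ang 60.04 tilt [ 1.5e-03  2.0e-04 -1.0e+00] r 0.98
yaw share 0.4977 shares after yaw tx,ty,tz [-0.0008 -0.0016 -0.0002] rows>= 6.3
```

>>> apply_moves:
  series:
    - {"fingers": 1,"tx": 0,"ty": 0,"tz": 0,"yaw": 0.05}
    - {"fingers": 1,"tx": 0,"ty": 0,"tz": 0,"yaw": 0.06}
    - {"fingers": 1,"tx": 0,"ty": 0,"tz": 0,"yaw": 0.06}
    - {"fingers": 1,"tx": 0,"ty": 0,"tz": 0,"yaw": 0.06}
    - {"fingers": 1,"tx": 0,"ty": 0,"tz": 0,"yaw": 0.06}
    - {"fingers": 1,"tx": 0,"ty": 0,"tz": 0,"yaw": 0.06}
    - {"fingers": 1,"tx": 0,"ty": 0,"tz": 0,"yaw": 0.06}
    - {"fingers": 1,"tx": 0,"ty": 0,"tz": 0,"yaw": 0.06}
    - {"fingers": 1,"tx": 0,"ty": 0,"tz": 0,"yaw": 0.03}
    - {"fingers": 1,"tx": 0,"ty": 0,"tz": 0,"yaw": 0}

```text
t: 22.47
tcp_pos: [0.521, -0.033, 0.0753]
eef_rot: [0.608, 0.794, 0.001, 0.001]
ft_force: [2.8, 4.8, 13.6]
finger_gap: 0.0188
```

>>> apply_moves:
  series:
    - {"fingers": 1,"tx": 0,"ty": 0,"tz": 0,"yaw": 0}
    - {"fingers": 1,"tx": 0,"ty": 0,"tz": 0,"yaw": 0}
    - {"fingers": 1,"tx": 0,"ty": 0,"tz": 0,"yaw": 0}
    - {"fingers": 1,"tx": 0,"ty": 0,"tz": 0,"yaw": 0}
    - {"fingers": 1,"tx": 0,"ty": 0,"tz": 0,"yaw": 0}
    - {"fingers": 1,"tx": 0,"ty": 0,"tz": 0,"yaw": 0}
    - {"fingers": 1,"tx": 0,"ty": 0,"tz": 0,"yaw": 0}
    - {"fingers": 1,"tx": 0,"ty": 0,"tz": 0,"yaw": 0}
    - {"fingers": 1,"tx": 0,"ty": 0,"tz": 0,"yaw": 0}
    - {"fingers": 1,"tx": 0,"ty": 0,"tz": 0,"yaw": 0}

```text
t: 23.3
tcp_pos: [0.521, -0.0329, 0.0753]
eef_rot: [0.607, 0.795, 0.001, 0.001]
ft_force: [2.8, 5.0, 12.7]
finger_gap: 0.0196
```

```bash
python3 -c "
from h import *
plan(.52,-.0337,.0754,15.25)
c=grab('side','side12')
a=cv2.resize(c['img'][140:220,195:275,::-1],(600,600),interpolation=2); cv2.imwrite('pics/v12.png',np.clip(a*1.4,0,255).astype(np.uint8))
print('plate',edgefit(c,.52,-.034,.065,.14,.06,15.2,arng=3))
"
```

```text
{'t': 23.3, 'joint_pos': [-0.0708, 0.8804, 0.1364, 1.8394, -0.2523, 0.4363, 0.513], 'tcp_pos': [0.521, -0.0329, 0.0753], 'eef_rot': [0.6066, 0.795, 0.0009, 0.0007], 'ft_force': [2.7804, 4.9964, 12.695], 'torque': [1.1683, -0.5995, 0.0358], 'finger_gap': 0.0196}
tooly ang 15.31 tilt [ 2.2e-03  6.0e-04 -1.0e+00] r 0.51
yaw share 0.0007 shares after yaw tx,ty,tz [-0.0011 -0.0024 -0.0001] rows>= 0.0
plate (array([ 0.5199, -0.0338]), np.float64(15.62), np.float64(7.7))
```

View pics/v12.png

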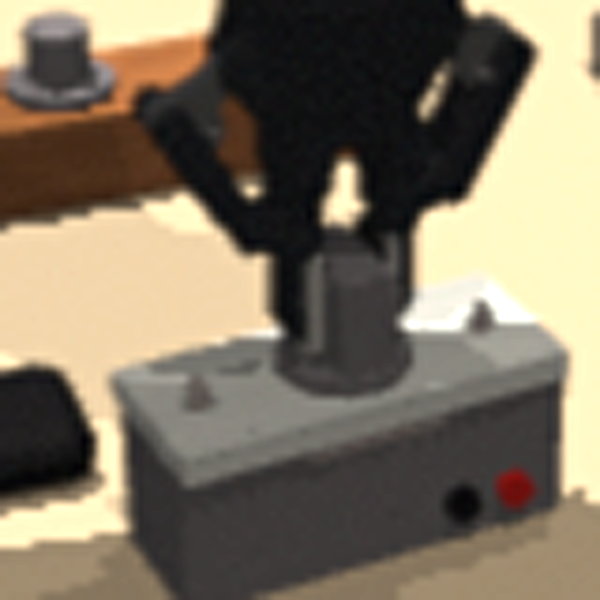

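The cap is turned: the bar's narrow end now faces the camera at (365,310), collar on the plate, pins through. The measured twist (0.036 N m) is below the ~0.12 I expected, so I'll average more readings before handing in.

```bash
python3 -c "
from h import *
T=[]
for i in range(8):
    c=vision.camera('side'); s=env.observe(); T.append(np.r_[s['torque'],s['ft_force'],s['tcp_pos']])
T=np.array(T);print(np.round(T[:,2],3),np.round(T.mean(0),4))
c=grab('side','side13')
z=.065
for zz,d,n in((.065,.046,'collar bot'),(.071,.046,'collar top')): print(n,edgefit(c,.52,-.034,zz,d,0,0,circle=True))
o=ortho(c,.52,-.034,.071,half=.04,res=.0002); cv2.imwrite('pics/o13.png',np.clip(cv2.resize(o,(600,600))*1.6,0,255).astype(np.uint8))
P=world(c); g=P[150:200,215:265]; print('tcp angle check done')
"
```

```text
[ 0.094  0.053  0.021  0.048  0.021  0.07   0.04  -0.014] [ 1.1679 -0.554   0.0414  2.4927  5.179  13.2846  0.521  -0.0329  0.0753]
collar bot (array([ 0.5205, -0.0321]), np.float64(2.97), np.float64(8.72))
collar top (array([ 0.5188, -0.0412]), np.float64(1.2), np.float64(8.96))
tcp angle check done
```

View pics/o13.png

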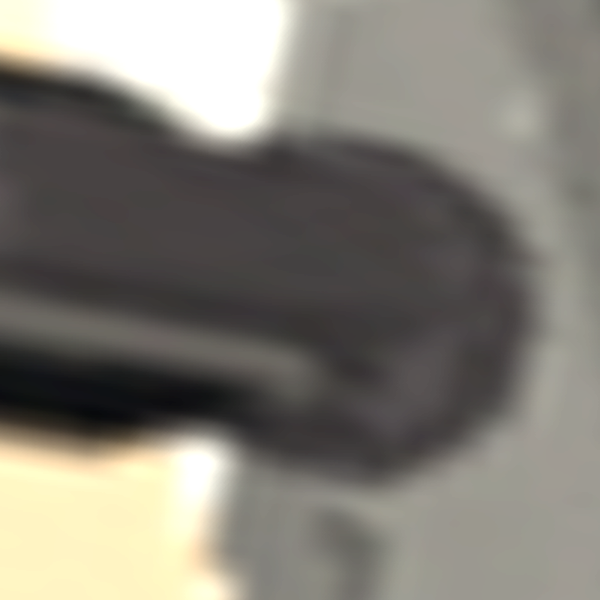

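>>> apply_moves:
  series:
    - {"fingers": 1,"tx": 0,"ty": 0,"tz": 0,"yaw": 0.01}
    - {"fingers": 1,"tx": 0,"ty": 0,"tz": 0,"yaw": 0.01}
    - {"fingers": 1,"tx": 0,"ty": 0,"tz": 0,"yaw": 0.01}
    - {"fingers": 1,"tx": 0,"ty": 0,"tz": 0,"yaw": 0}
    - {"fingers": 1,"tx": 0,"ty": 0,"tz": 0,"yaw": 0}
    - {"fingers": 1,"tx": 0,"ty": 0,"tz": 0,"yaw": 0}
    - {"fingers": 1,"tx": 0,"ty": 0,"tz": 0,"yaw": 0}
    - {"fingers": 1,"tx": 0,"ty": 0,"tz": 0,"yaw": 0}
    - {"fingers": 1,"tx": 0,"ty": 0,"tz": 0,"yaw": 0}
    - {"fingers": 1,"tx": 0,"ty": 0,"tz": 0,"yaw": 0}

```text
t: 24.63
tcp_pos: [0.5211, -0.0329, 0.0754]
eef_rot: [0.625, 0.781, 0.001, 0.001]
ft_force: [2.3, 4.9, 12.6]
finger_gap: 0.0192
```

```bash
python3 -c "
from h import *
plan(.52,-.0337,.0754,15.25)
T=[]
for i in range(8):
    c=vision.camera('side'); s=env.observe(); T.append(np.r_[s['torque'],s['ft_force'],s['tcp_pos']])
T=np.array(T);print(np.round(T[:,2],3),np.round(T.mean(0),4))
"
```

```text
{'t': 24.6333, 'joint_pos': [-0.0764, 0.8814, 0.1473, 1.8395, -0.2717, 0.4379, 0.4847], 'tcp_pos': [0.5211, -0.0329, 0.0754], 'eef_rot': [0.6251, 0.7805, 0.0009, 0.0008], 'ft_force': [2.3151, 4.9059, 12.5705], 'torque': [1.1098, -0.6631, 0.1078], 'finger_gap': 0.0192}
tooly ang 12.62 tilt [ 2.4e-03  5.0e-04 -1.0e+00] r 0.48
yaw share -0.0293 shares after yaw tx,ty,tz [-0.0009 -0.0025 -0.0001] rows>= 0.4
[0.1   0.122 0.13  0.167 0.147 0.12  0.151 0.197] [ 1.1093 -0.652   0.1418  2.7519  5.17   12.6639  0.5211 -0.033   0.0753]
```

Another 2.7° raises the twist to 0.14 N m, which is the ring spring loaded close to its stop. So the ring is wound and the grip is not slipping. A last look round, then I hand in.

```bash
python3 -c "
from h import *
c=grab('side','side14'); cv2.imwrite('pics/v14.png',cv2.resize(c['img'][:,:,::-1],(640,480)))
a=load('side0'); d=cv2.absdiff(a['img'],c['img']).max(2)
print('plate',edgefit(c,.52,-.034,.065,.14,.06,15.2,arng=3),'plug',edgefit(c,.4526,.2395,.046,.046,0,0,circle=True))
"
```

```text
plate (array([ 0.5199, -0.0338]), np.float64(15.63), np.float64(7.77)) plug (array([0.4527, 0.2394]), np.float64(2.68), np.float64(7.37))
```

View pics/v14.png

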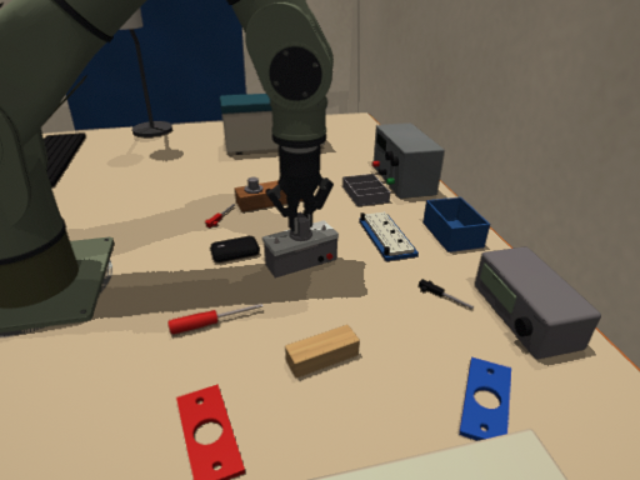

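The plug is in its holder (253,187), the bystanders are where they were, and the cap is held in the jig (300,235). Handing in.

```bash
python3 -c "
from h import *
print(sign_off())"
```

```text
the job is handed in; nothing more can be done
None
```

The aluminium plate is over both pins. The bayonet cap is pushed home and turned about 93° clockwise. I handed the job in with the cap still gripped and pressed, at about 25 s. `sign_off()` gave no verdict, so success is judged only from the checks below.

**Last checks:**
- **Plate:** the side camera puts its centre at (0.5199, -0.0338) at 15.6°. That is within 1 mm and 0.5° of where the same camera first put the jig. Its top was at z ≈ 0.065, which is flush, with both pins showing through.
- **Cap:** the tool height matches the collar lying on the plate. The push is about 13 N, more than the 8 N spring gives alone.
- **Ring:** the reaction twist is about 0.14 N m, so the ring is near its stop.
- **Others:** the plug measured within 0.2 mm of where it started, and by eye no bystander moved.

**Disagreements along the way:**
- At exactly 90° the twist read only about 0.04 N m, against the 0.12 I expected. I put that down to friction and turned 2.7° further, after which it rose to 0.14.
- The two cameras differed by 1–2 mm on most positions. For the fits I relied on positions relative to each other within the side camera.
- A side load of about 5 N remains on the cap, from roughly 1 mm of tool drift during the turn.
- I could not read the plunger and ring joints directly; their state is inferred from forces, pose and pictures.

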